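# Slide the glaze jars home in the divided crate

### The job

Put the two glaze jars that stand apart in front of the divided crate (not those at the far end of the desk) away in it by pushing them over the desk: the blue-lidded jar into the bay with the blue tag, the white-lidded one into the bay with the white tag. The jars are full, so keep them standing on the desk, never lift or tip them; gently push each one back until it has pressed its sprung yellow stop plate fully in and you feel it go firm, and leave it there holding the plate in. Do not ram a jar against its stop, and leave the jar already in the red bay and the other things on the desk alone.

Things in the scene. Friction and masses are not known exactly. Their poses are not given: they have to be found in the camera images.
- crate: low floorless plywood crate, fixed, three bays open at the front; 6 mm walls 45 mm high, red, blue and white tags on its 68 mm high rear rail. Origin on the desk amid it: x points into the bays (push direction), y from red to white; bay centres y = -90 (red, occupied), 0 (blue), 90 mm (white), each 84 mm wide inside; mouths at x = -60, rear board at x = 85 mm
- bay_blue (a point): middle of the mouth of the blue-tagged bay, at desk height; axes as the crate's (x into the bay). A dark steel stop block with a sprung yellow plate (54 mm wide, 9 to 45 mm above the desk) stands in the bay, set at a depth that is not given: the free plate's face lies 72 to 100 mm behind the mouth
- bay_white (a point): middle of the mouth of the white-tagged bay, at desk height; axes as the crate's. It has a like stop block and plate, set at its own depth, 72 to 100 mm behind the mouth
- plate_blue (a joint): travel of the yellow plate in the blue bay, m: 0 = free (out), 0.010 = pressed fully in against its block (hard). A weak spring (0.2 to 0.6 N) pushes it out when nothing holds it; a jar's own friction on the desk holds it in
- plate_white (a joint): the same for the plate in the white bay
- jar_cobalt: upright round jar with a blue screw lid, 68 mm in diameter, 91 mm high, about 0.35 kg; origin at the centre of its underside, z up
- jar_clear: upright round jar with a white screw lid, 72 mm in diameter, 101 mm high, about 0.38 kg; origin at the centre of its underside, z up
- jar_iron: upright round jar with a red lid, 62 mm in diameter, 84 mm high, already home in the red bay; origin at the centre of its underside
- trailer_red: red squeeze bottle, 52 mm in diameter, 135 mm high, bystander beyond the crate; origin at the centre of its underside
- beaker_glazed: pale glazed beaker, 66 mm in diameter, 94 mm high, bystander beyond the crate; origin at the centre of its underside
Not all that is in view belongs to the job. Of the things that look like the jar_cobalt, the smaller one is meant.

How it is judged:
By the outcome, as a careful person would: the job done as asked, in the order asked, and still so for the second after the job is handed in, with the robot touching nothing.
It also fails if it takes over 70 s, if anything falls off the work surface, if the arm or the gripper's body presses on something with over 40 N, if the wrist force passes 120 N, or if a joint passes its speed limit or range.

### The arm

A 6-joint arm with a two-finger parallel gripper is mounted at the origin on the work surface; the furniture and walls round the work are solid. World frame = base frame: x ahead of the robot, y to its left, z up, the work surface at z = 0. Lengths are in m, angles in rad, forces in N, time in s.
With the tool pointing down it reaches from about 0.35 to 0.925 m from the base axis. Payload 6.4 kg.
Tool frame: the origin (TCP) lies at the very end of the fingers, on their centre line; the grasp point (between the pads) lies 19 mm behind it; z points along the fingers, y is the direction in which the jaws open and shut (so a half turn about z gives the same grasp; the last joint's range is limited). The gripper opens to 85 mm and grips with 20 to 120 N. Pads are 22 mm wide; open, the fingers measure 114 mm over their backs; the gripper's body (76 mm by 85 mm) begins 54 mm behind the grasp point. The pads swing forward as they close: fully open they stand 13 mm farther back than shut.
Start: joints at [0.974, 0.245, 1.558, -0, 1.339, -0.174], TCP at [0.267, 0.593, 0.205] pointing down, gripper open.
Joint ranges: [-3.13, 3.13], [-1.02, 2.26], [0.13, 2.54], [-0.95, 4.09], [0.21, 2.88], [-2.74, 2.74]. Speed limits (rad/s): [2.57, 2.57, 3.14, 3.14, 3.14, 3.14].

### API

Orientations are given as [roll, pitch, yaw] about the fixed x, y, z axes, in that order (R = Rz(yaw) Ry(pitch) Rx(roll)).
In Python, from bench import * gives the robot as it stands.
- The arm moves only by the shell command python3 -m handwheel 'ROWS'. ROWS is JSON, a list that holds one entry, the list of rows, each a list of 7 numbers: the shift along the tool's x, y, z in units of 50 mm (1.0 is 50 mm), then the turn, a rotation vector about the tool's x, y, z in units of 5 degrees (1.0 is 5 degrees), then the closure, from -1 (fully open) to 1 (shut), so that 0 is half open. A call has 1 to 12 rows; each row is the pose to reach, as a shift and turn from the pose commanded when the call began, along the tool's axes at that moment; what a row does not reach only later rows make up. A row lasts 1/10 s, in which the tool goes at most 50 mm and 8.59 degrees, less where a joint would pass 70% of its speed; a pose out of reach is approached as far as the arm can. A call with a gripper value outside its range is refused whole. The fingers move at their own pace and stop on an object; the grip force is fixed at half the most. Time passes only in rows, so rows that repeat a pose let the fingers close. It gives the time, the measured TCP pose, the force and the opening at its end, in the units of the state.
- observe(): the state, without advancing time (a new reading comes with each control period).
- read_camera(name): name is "scene" or "top" or "wrist"; returns the picture (400x640x3 uint8, blue, green, red); there is no depth.
- camera_params(name): a dict with "intrinsics" (3x3 intrinsics, pixels), "R" (3x3) and "t" (3): a world point X has camera coordinates R X + t. Camera axes: x right, y down, z forward; pixel columns grow to the right and rows downward; lengths in m; the calibration is good to about 2 mm. A picture is of the moment at which its call begins: read the wrist's pose just before it. camera_params takes no time and is no camera call; for the wrist camera it gives the pose at the moment of the call.
- job_done(): hands the job in, once; it reports no verdict.
Trained networks look in the newest picture that a camera, given by its name, has taken for a name from the list of things; names that differ only in an ending like _2 or _b are one class to them, and where a whole thing is asked for, a point or a joint stands for the part that bears it (a point fixed in the world has none). Each returns a list of dicts, best first, with "score" (0 to 1); they miss things now and then, are a little off and sometimes report something else, mostly with a low value. They report only what shows in the picture. A call takes as long as a camera call. They do not tell look-alikes from the thing itself.
- trace(camera, target): "region" (400x640 bool, what is visible of it) and "extent" ([left, top, right, bottom] in pixels, round what is visible of it).
- mark_of(camera, target): "xy" ([column, row] in pixels: a listed point, or the origin of a listed thing).
The state is a dict: "t": time; "q": joint angles; "qd": joint speeds; "joint_efforts": joint torques, N m; "position": TCP position; "orientation": TCP orientation; "ft_force": force on the tool from outside, world axes, zero at the start; "moment": the same for the moment, N m; "opening": finger opening in m.
Only numpy, scipy, OpenCV 4.12 (cv2) and the standard library are available. Lean on these libraries where they do the work, as an engineer would, in place of code of your own. Each camera call takes 0.05 s, during which the arm holds its last target.

## Working session

There is one attempt and no reset: what is moved stays moved. The work goes in short steps, Python scripts to look and compute and a shell command to move; the robot and the scene stay as the last step left them, time stands still between calls to the robot, and variables do not carry over. Pictures are saved under pics/ and viewed, and the job is handed in when it is done.

```bash
mkdir -p pics; ls; python3 - <<'E'
from bench import *
import cv2
s=observe();print(s)
for c in ["scene","top","wrist"]:
    cv2.imwrite(f"pics/a_{c}.png",read_camera(c))
    p=camera_params(c);print(c,p)
E
```

```text
pics
{'t': 0.0, 'q': array([ 9.73881475e-01,  2.45843779e-01,  1.55902989e+00, -2.90426570e-05,
        1.33869260e+00, -1.74111560e-01]), 'qd': array([ 0.00134009, -0.00133332, -0.00091616, -0.00057873, -0.00052173,
       -0.00079644]), 'joint_efforts': array([-1.41423893e-04, -4.29520369e+01, -3.26120031e+01, -1.87254800e-04,
        5.44960261e-03,  6.88603606e-06]), 'position': array([0.26636454, 0.59224165, 0.20425284]), 'orientation': array([-3.13964398e+00, -3.14071944e-04,  2.71879576e+00]), 'ft_force': array([ 0.2868202 , -0.57076803,  0.28966117]), 'moment': array([ 0.02583845, -0.02097071, -0.00327882]), 'opening': 0.08536208710443595}
scene {'intrinsics': array([[513.3337219 ,   0.        , 314.35164921],
       [  0.        , 513.3337219 , 188.57080286],
       [  0.        ,   0.        ,   1.        ]]), 'R': array([[-0.81642851,  0.57741986,  0.00554894],
       [ 0.42093818,  0.60169832, -0.67880055],
       [-0.39529171, -0.55185636, -0.73430173]]), 't': array([ 0.39732529, -0.13399384,  1.77483843])}
top {'intrinsics': array([[375.51738959,   0.        , 310.31566728],
       [  0.        , 375.51738959, 202.47774265],
       [  0.        ,   0.        ,   1.        ]]), 'R': array([[-0.0052491 , -0.9999839 , -0.00215402],
       [-0.998618  ,  0.00535455, -0.05228214],
       [ 0.05229283,  0.00187661, -0.99863003]]), 't': array([-0.0317486 ,  0.44352147,  1.03420706])}
wrist {'intrinsics': array([[354.3444733 ,   0.        , 323.98217233],
       [  0.        , 354.3444733 , 196.10370664],
       [  0.        ,   0.        ,   1.        ]]), 'R': array([[ 4.09496761e-01,  9.12311246e-01, -7.70281866e-04],
       [ 8.76587914e-01, -3.93227877e-01,  2.77426506e-01],
       [ 2.52796425e-01, -1.14280475e-01, -9.60746554e-01]]), 't': array([-0.64975721, -0.036732  ,  0.37823732])}
```

View pics/a_scene.png

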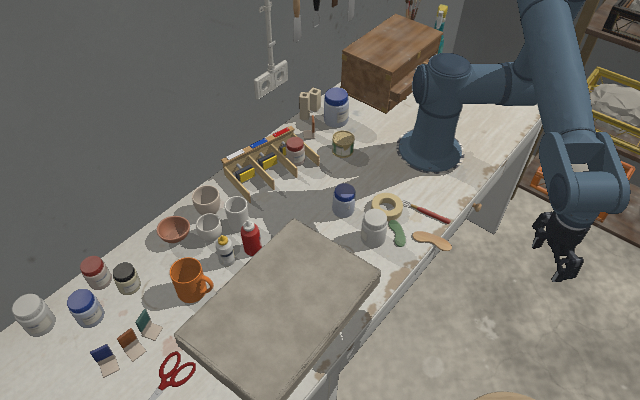

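View pics/a_top.png

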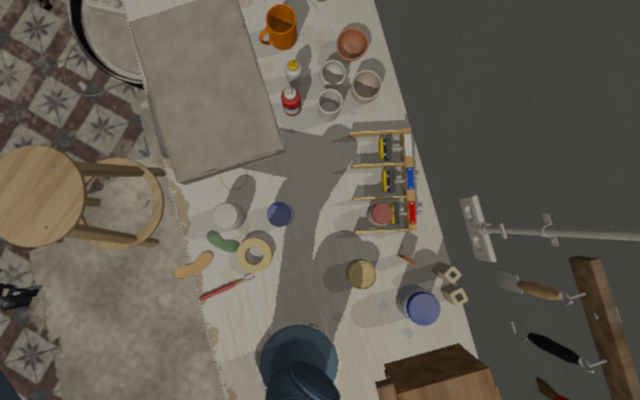

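View pics/a_wrist.png

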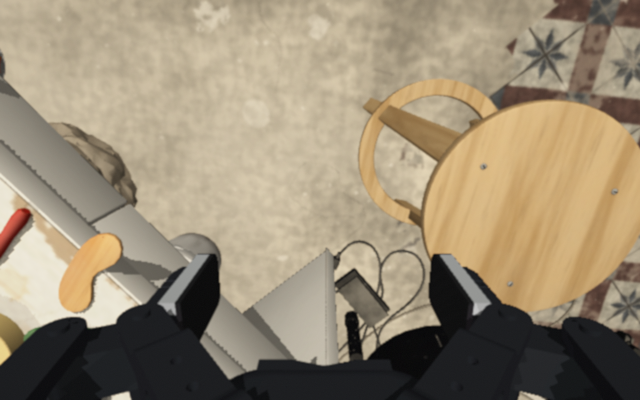

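```bash
cat > h.py <<'E'
from bench import *
import numpy as np, cv2
def ray(c,uv):
    p=camera_params(c);K,R,t=p['intrinsics'],p['R'],p['t']
    d=R.T@np.linalg.solve(K,[uv[0],uv[1],1]);return -R.T@t,d
def atz(c,uv,z):
    o,d=ray(c,uv);return o+d*(z-o[2])/d[2]
def proj(c,X):
    p=camera_params(c);x=p['intrinsics']@(p['R']@np.array(X)+p['t']);return x[:2]/x[2]
E
python3 - <<'E'
from h import *
for c in ["top","scene"]:
    for n in ["bay_blue","bay_white","jar_cobalt","jar_clear","crate","jar_iron","trailer_red","beaker_glazed"]:
        for r in mark_of(c,n)[:3]:
            print(c,n,round(r['score'],2),np.round(r['xy'],1),np.round(atz(c,r['xy'],0),3))
    for n,h in [("jar_cobalt",.091),("jar_clear",.101)]:
        for r in trace(c,n)[:3]: print('trace',c,n,round(r['score'],2),r['extent'])
im=read_camera("top");cv2.imwrite("pics/b.png",cv2.resize(im[110:250,190:430],None,fx=3.3,fy=3.3,interpolation=cv2.INTER_CUBIC))
im=read_camera("scene");cv2.imwrite("pics/c.png",cv2.resize(im[110:260,200:420],None,fx=3.6,fy=3.6,interpolation=cv2.INTER_CUBIC))
E
```

```text
top jar_cobalt 0.71 [282.1 216.3] [0.405 0.045 0.   ]
top jar_cobalt 0.69 [409.7 301.1] [ 0.168 -0.309  0.   ]
top jar_clear 0.58 [231.7 217.4] [0.403 0.187 0.   ]
top crate 0.29 [229.5 215.4] [0.409 0.193 0.   ]
top jar_iron 0.81 [376.2 214.1] [ 0.41  -0.219  0.   ]
top trailer_red 0.74 [293.9 107.1] [0.717 0.011 0.   ]
top beaker_glazed 0.9 [327.8 112.6] [ 0.7   -0.085  0.   ]
trace top jar_cobalt 0.81 [396.7, 287.6, 441.9, 324.4]
trace top jar_cobalt 0.79 [268.0, 203.1, 292.7, 226.4]
trace top jar_clear 0.67 [212.1, 200.1, 248.8, 229.7]
scene bay_blue 0.65 [285.2 181.1] [ 0.49 -0.16  0.  ]
scene bay_white 0.6 [261.7 194.8] [ 0.583 -0.153  0.   ]
scene jar_cobalt 0.68 [338.7 208.5] [0.418 0.033 0.   ]
scene jar_cobalt 0.64 [333.4 120.8] [ 0.179 -0.314  0.   ]
scene jar_cobalt 0.45 [295.9 160.2] [ 0.407 -0.221  0.   ]
scene jar_clear 0.91 [371.7 236.8] [0.404 0.177 0.   ]
scene crate 0.63 [270.9 172.3] [ 0.506 -0.221  0.   ]
scene jar_iron 0.72 [295.8 159.9] [ 0.406 -0.223  0.   ]
scene trailer_red 0.68 [253.3 252.2] [0.719 0.024 0.   ]
scene beaker_glazed 0.8 [242.1 223.8] [ 0.693 -0.086  0.   ]
trace scene jar_cobalt 0.94 [333.1, 180.9, 353.1, 218.1]
trace scene jar_clear 0.94 [360.5, 206.6, 387.7, 250.2]
```

View pics/b.png

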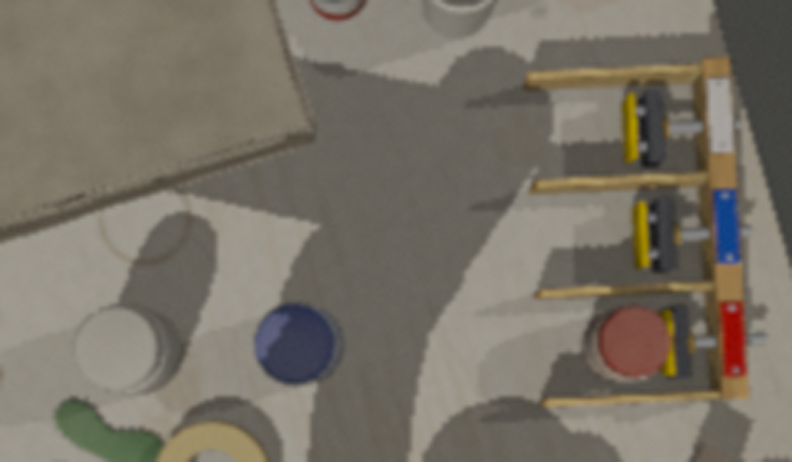

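View pics/c.png

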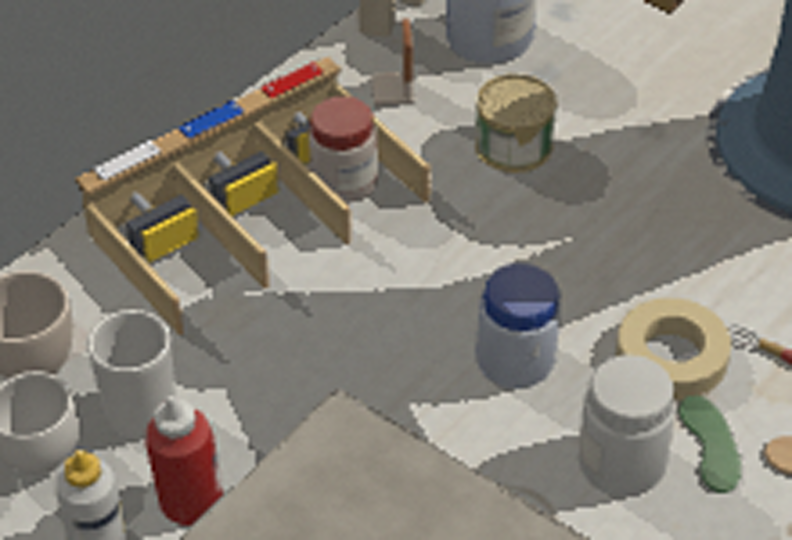

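```bash
python3 - <<'E'
from h import *
def c(u,v): return (u/3.3+190-.35,v/3.3+110-.35)
print('cobalt',atz('top',c(295,343),.091),'clear',atz('top',c(117,348),.101))
for p in [(530,80),(535,186),(541,295),(547,403)]: print('wall',atz('top',c(*p),.045))
for p in [(719,115),(727,227),(733,339)]: print('tag',atz('top',c(*p),.068))
for p in [(632,128),(643,235)]: print('plate',atz('top',c(*p),.045))
for p in [(313,135),(0,240),(280,0)]: print('slab',atz('top',c(*p),.04),atz('top',c(*p),.0))
for p in [(75,400),(160,450),(110,445),(60,410)]: print('green',atz('top',c(*p),.01))
print(atz('top',c(213,465),.02))
# scene
def d(u,v): return (u/3.6+200-.35,v/3.6+110-.35)
print('scene lid cobalt',atz('scene',d(521,290-4),.091),'clear',atz('scene',d(629,380),.101))
for p in [(178,322),(265,275),(347,232),(427,190)]: print('wall sc',atz('scene',d(*p),.045), atz('scene',(d(*p)),.0))
for p in [(127,158),(210,120),(293,80)]: print('tag sc',atz('scene',d(*p),.068))
E
```

```text
cobalt [0.41102751 0.04625301 0.091     ] clear [0.40766997 0.18260365 0.101     ]
wall [ 0.62789627 -0.14382691  0.045     ]
wall [ 0.53990427 -0.14697939  0.045     ]
wall [ 0.45024182 -0.15089286  0.045     ]
wall [ 0.36221451 -0.1547797   0.045     ]
tag [ 0.5931158  -0.29305371  0.068     ]
tag [ 0.50257377 -0.29775477  0.068     ]
tag [ 0.41289787 -0.30081876  0.068     ]
plate [ 0.58748671 -0.22729569  0.045     ]
plate [ 0.49902153 -0.23496503  0.045     ]
slab [0.58412592 0.03556076 0.04      ] [0.5918221  0.03838088 0.        ]
slab [0.49833558 0.29359282 0.04      ] [0.50265389 0.30657257 0.        ]
slab [0.69755807 0.06282876 0.04      ] [0.70972047 0.06672251 0.        ]
green [0.36588338 0.23854619 0.01      ]
green [0.32359665 0.16671937 0.01      ]
green [0.32799552 0.20878984 0.01      ]
green [0.35755049 0.25111235 0.01      ]
[0.31157427 0.12061858 0.02      ]
scene lid cobalt [0.40815356 0.04239855 0.091     ] clear [0.40596188 0.17702175 0.101     ]
wall sc [ 0.64229928 -0.12287795  0.045     ] [ 0.62530241 -0.15970636  0.        ]
wall sc [ 0.55347311 -0.12679973  0.045     ] [ 0.53304551 -0.16377961  0.        ]
wall sc [ 0.46665814 -0.12934224  0.045     ] [ 0.44287747 -0.16642031  0.        ]
wall sc [ 0.37808803 -0.13198617  0.045     ] [ 0.35088652 -0.16916636  0.        ]
tag sc [ 0.58877766 -0.30054399  0.068     ]
tag sc [ 0.50165172 -0.30140781  0.068     ]
tag sc [ 0.40924062 -0.30469787  0.068     ]
```

```bash
python3 -m handwheel '[[[-0.6,-0.8,0,0,0,0.1,0.15],[-1.2,-1.6,0,0,0,0.2,0.15],[-1.8,-2.4,0,0,0,0.4,0.15],[-2.4,-3.3,0,0,0,0.5,0.15],[-3,-4.2,0,0,0,0.6,0.15],[-3.6,-5,0,0,0,0.7,0.15],[-4.2,-5.9,0,0,0,0.8,0.15],[-4.8,-6.7,0,0,0,0.9,0.15],[-5.4,-7.6,0,0,0,1.0,0.15],[-6.18,-8.71,0,0,0,1.16,0.15],[-6.18,-8.71,0,0,0,1.16,0.15],[-6.18,-8.71,0,0,0,1.16,0.15]]]'
python3 - <<'E'
from h import *
s=observe();print(s['t'],s['position'],s['orientation'],s['opening'],s['q'],s['ft_force'])
im=read_camera("wrist");cv2.imwrite("pics/d.png",im)
for n in ["jar_cobalt","jar_clear"]:
  h=.0
  for r in mark_of("wrist",n)[:2]: print(n,r['score'],r['xy'],atz("wrist",r['xy'],0))
  for r in trace("wrist",n)[:2]: print(n,r['score'],r['extent'])
E
```

```text
t: 2.45
position: [0.3705, 0.0656, 0.2058]
orientation: [-3.141, 0.002, 2.611]
ft_force: [0.0, 0.7, 0.1]
opening: 0.0366
2.45 [0.37052671 0.06557527 0.20583072] [-3.14144797e+00  1.64250902e-03  2.61070439e+00] 0.036555487392350317 [-1.28126879e-01 -4.71465152e-01  2.21243338e+00 -7.88484477e-04
  1.39917011e+00 -1.16790073e+00] [0.00583416 0.70282855 0.08064484]
jar_cobalt 0.96 [329.7, 201.6] [0.41168391 0.05226273 0.        ]
jar_cobalt 0.68 [292.4, 173.1, 360.9, 269.7]
jar_clear 0.82 [436.8, 135.7] [0.40458366 0.18647107 0.        ]
jar_clear 0.44 [136.6, 309.8] [ 4.13752355e-01 -2.16612274e-01  5.55111512e-17]
jar_clear 0.6 [402.3, 100.8, 520.4, 190.6]
```

View pics/d.png

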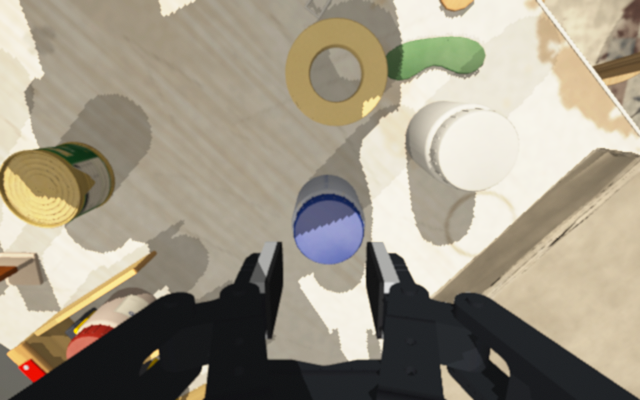

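```bash
python3 - <<'E'
from h import *
print(atz("wrist",(328.5,230),.091), atz("wrist",(478,147),.101), camera_params("wrist"))
for n,z,p in [('cob',.091,(.411,.046)),('clr',.101,(.407,.181))]:
  for c in ['top','scene','wrist']: print(n,c,proj(c,(*p,z)),proj(c,(*p,0)))
E
```

```text
[0.40790762 0.05284169 0.091     ] [0.40230427 0.18853564 0.101     ] {'intrinsics': array([[354.3444733 ,   0.        , 323.98217233],
       [  0.        , 354.3444733 , 196.10370664],
       [  0.        ,   0.        ,   1.        ]]), 'R': array([[ 4.97869947e-01,  8.67251214e-01,  9.20603717e-04],
       [ 8.33091787e-01, -4.78554220e-01,  2.77387695e-01],
       [ 2.41005374e-01, -1.37336050e-01, -9.60757628e-01]]), 't': array([-0.24513478, -0.31081125,  0.29920225])}
cob top [279.14239519 213.59958072] [281.89531072 214.33447303]
cob scene [344.35117443 190.23187206] [342.92468495 210.14258484]
cob wrist [323.3620531  236.62025993] [323.42464255 204.76118509]
clr top [225.73311872 215.36475766] [233.89052186 216.0117489 ]
clr scene [374.99762094 216.26291402] [371.8369512  238.15082529]
clr wrist [471.38760307 157.05971561] [432.89307129 140.57710691]
```

```bash
python3 -m handwheel '[[[0.2,0.08,0.5,0,0,0,0.15],[0.2,0.08,1.1,0,0,0,0.15],[0.2,0.08,1.7,0,0,0,0.15],[0.2,0.08,2.3,0,0,0,0.15],[0.2,0.08,2.8,0,0,0,0.15],[0.2,0.08,3.2,0,0,0,0.15],[0.2,0.08,3.45,0,0,0,0.15],[0.2,0.08,3.56,0,0,0,0.15],[0.2,0.08,3.56,0,0,0,0.15]]]'
python3 - <<'E'
from h import *
im=read_camera("wrist");cv2.imwrite("pics/e.png",im)
im=read_camera("scene");cv2.imwrite("pics/f.png",cv2.resize(im[80:280,200:480],None,fx=2.8,fy=2.8,interpolation=cv2.INTER_CUBIC))
E
```

```text
t: 3.6
position: [0.3625, 0.0781, 0.0269]
orientation: [-3.141, -0.002, 2.619]
ft_force: [-0.3, 0.2, 0.1]
opening: 0.0363
```

View pics/e.png

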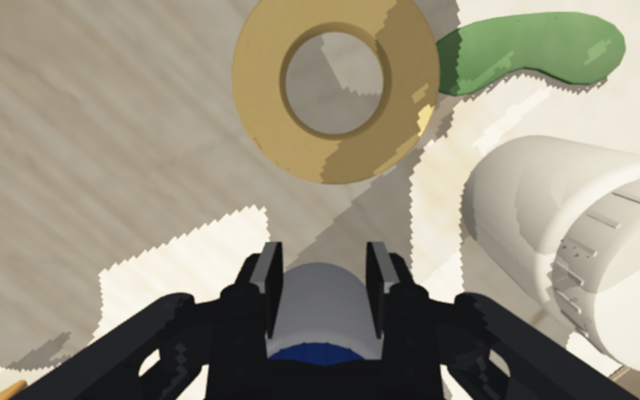

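View pics/f.png

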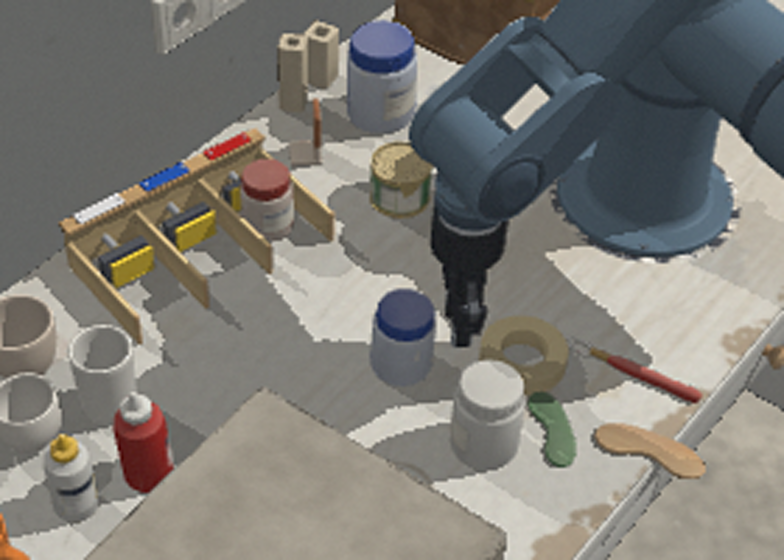

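```bash
python3 -m handwheel '[[[-0.08,0,0,0,0,0,0.15],[-0.18,0,0,0,0,0,0.15],[-0.28,0,0,0,0,0,0.15],[-0.38,0,0,0,0,0,0.15],[-0.48,0,0,0,0,0,0.15],[-0.58,0,0,0,0,0,0.15],[-0.68,0,0,0,0,0,0.15],[-0.78,0,0,0,0,0,0.15],[-0.88,0,0,0,0,0,0.15],[-0.98,0,0,0,0,0,0.15],[-1.06,0,0,0,0,0,0.15],[-1.12,0,0,0,0,0,0.15]]]'
python3 - <<'E'
from h import *
im=read_camera("wrist");cv2.imwrite("pics/g.png",im)
im=read_camera("scene");cv2.imwrite("pics/h.png",cv2.resize(im[80:280,200:480],None,fx=2.8,fy=2.8,interpolation=cv2.INTER_CUBIC))
E
```

```text
t: 4.9
position: [0.412, 0.0492, 0.0275]
orientation: [3.141, 0.0, 2.617]
ft_force: [-2.1, 1.6, 1.8]
opening: 0.0363
```

View pics/g.png

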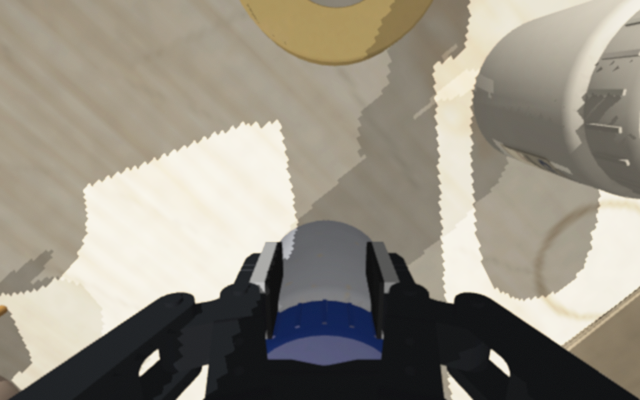

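View pics/h.png

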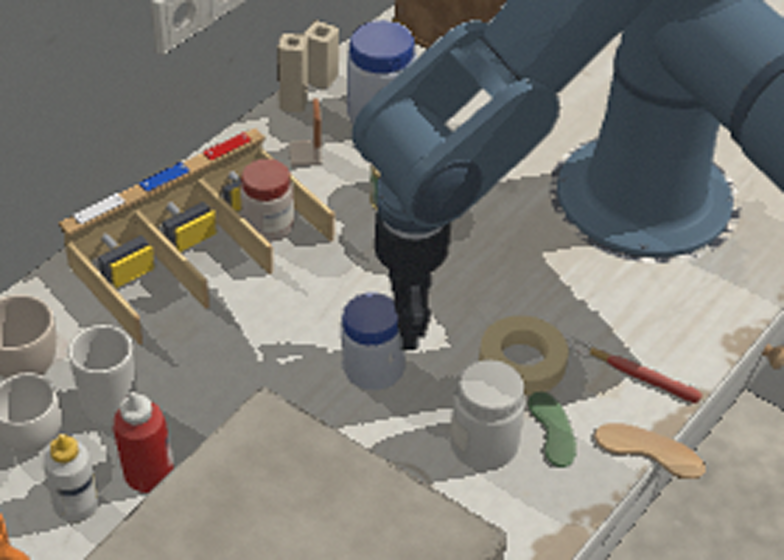

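```bash
cat > arc.py <<'E'
import numpy as np
def rows(p0,psi,ths,J,L):
    ux=np.array([np.cos(psi),np.sin(psi)]);uy=np.array([np.sin(psi),-np.cos(psi)])
    th0=psi-np.pi
    for th,j in zip(ths,J):
        p=j-L*np.array([np.cos(th),np.sin(th)]);d=p-p0
        print([round(d@ux/.05,2),round(d@uy/.05,2),0,0,0,round(-np.degrees(th-th0)/5,2)])
E
python3 - <<'E'
from arc import *
psi=2.617;p0=np.array([.412,.0492]);th0=psi-np.pi;L=.0395
J0=p0+L*np.array([np.cos(th0),np.sin(th0)])
te=np.radians(-87.6);R=.091
ths=np.linspace(th0,te,19)[1:]
J=[J0+R*np.array([-(np.sin(t)-np.sin(th0)),np.cos(t)-np.cos(th0)]) for t in ths]
print(J0,J[-1]);rows(p0,psi,ths,J,L)
E
```

```text
[0.44618836 0.02941601] [ 0.49153023 -0.04553636]
[np.float64(-0.1), np.float64(0.04), 0, 0, 0, np.float64(0.64)]
[np.float64(-0.21), np.float64(0.08), 0, 0, 0, np.float64(1.28)]
[np.float64(-0.31), np.float64(0.11), 0, 0, 0, np.float64(1.92)]
[np.float64(-0.42), np.float64(0.13), 0, 0, 0, np.float64(2.56)]
[np.float64(-0.53), np.float64(0.15), 0, 0, 0, np.float64(3.2)]
[np.float64(-0.64), np.float64(0.16), 0, 0, 0, np.float64(3.84)]
[np.float64(-0.75), np.float64(0.16), 0, 0, 0, np.float64(4.48)]
[np.float64(-0.86), np.float64(0.16), 0, 0, 0, np.float64(5.11)]
[np.float64(-0.97), np.float64(0.16), 0, 0, 0, np.float64(5.75)]
[np.float64(-1.08), np.float64(0.14), 0, 0, 0, np.float64(6.39)]
[np.float64(-1.19), np.float64(0.12), 0, 0, 0, np.float64(7.03)]
[np.float64(-1.3), np.float64(0.1), 0, 0, 0, np.float64(7.67)]
[np.float64(-1.41), np.float64(0.07), 0, 0, 0, np.float64(8.31)]
[np.float64(-1.51), np.float64(0.03), 0, 0, 0, np.float64(8.95)]
[np.float64(-1.61), np.float64(-0.01), 0, 0, 0, np.float64(9.59)]
[np.float64(-1.71), np.float64(-0.06), 0, 0, 0, np.float64(10.23)]
[np.float64(-1.81), np.float64(-0.12), 0, 0, 0, np.float64(10.87)]
[np.float64(-1.9), np.float64(-0.18), 0, 0, 0, np.float64(11.51)]
```

```bash
python3 -m handwheel '[[[-0.1,0.04,0,0,0,0.64,0.15],[-0.21,0.08,0,0,0,1.28,0.15],[-0.31,0.11,0,0,0,1.92,0.15],[-0.42,0.13,0,0,0,2.56,0.15],[-0.53,0.15,0,0,0,3.2,0.15],[-0.64,0.16,0,0,0,3.84,0.15],[-0.75,0.16,0,0,0,4.48,0.15],[-0.86,0.16,0,0,0,5.11,0.15],[-0.97,0.16,0,0,0,5.75,0.15]]]'
python3 - <<'E'
from h import *
im=read_camera("wrist");cv2.imwrite("pics/i.png",im)
s=observe();print(s['position'],s['orientation'],s['ft_force'])
from arc import *
psi=s['orientation'][2];p0=s['position'][:2];th0=psi-np.pi;L=.0395
J0=p0+L*np.array([np.cos(th0),np.sin(th0)])
te=np.radians(-87.6);
R=(.4915-J0[0])/(np.sin(-te)-np.sin(-th0))
ths=np.linspace(th0,te,10)[1:]
J=[J0+R*np.array([-(np.sin(t)-np.sin(th0)),np.cos(t)-np.cos(th0)]) for t in ths]
print(R,J0,J[-1]);rows(p0,psi,ths,J,L)
E
```

```text
t: 5.9
position: [0.4582, 0.0322, 0.0276]
orientation: [3.14, 0.0, 2.114]
ft_force: [-1.2, 2.8, 1.6]
opening: 0.0362
[0.4590269  0.03162807 0.02780229] [3.13974933e+00 1.27025501e-03 2.11197096e+00] [-0.23246756  1.04288377  0.49790001]
0.08537571334822075 [ 0.47937506 -0.00222755] [ 0.4915     -0.04263309]
[np.float64(-0.1), np.float64(0.04), 0, 0, 0, np.float64(0.64)]
[np.float64(-0.19), np.float64(0.08), 0, 0, 0, np.float64(1.27)]
[np.float64(-0.29), np.float64(0.11), 0, 0, 0, np.float64(1.91)]
[np.float64(-0.4), np.float64(0.13), 0, 0, 0, np.float64(2.54)]
[np.float64(-0.5), np.float64(0.15), 0, 0, 0, np.float64(3.18)]
[np.float64(-0.6), np.float64(0.16), 0, 0, 0, np.float64(3.81)]
[np.float64(-0.71), np.float64(0.17), 0, 0, 0, np.float64(4.45)]
[np.float64(-0.81), np.float64(0.17), 0, 0, 0, np.float64(5.09)]
[np.float64(-0.91), np.float64(0.17), 0, 0, 0, np.float64(5.72)]
```

View pics/i.png

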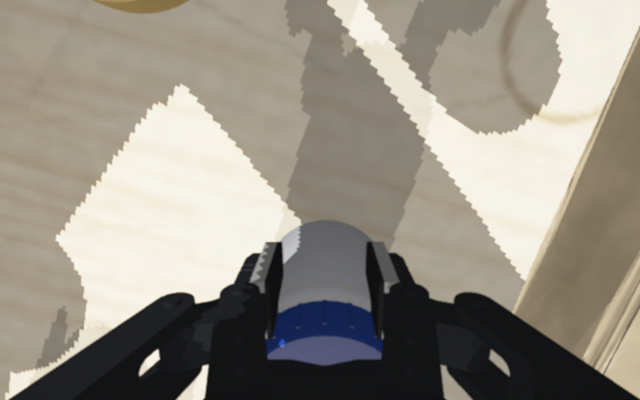

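Still nested. Continuing the arc.

```bash
python3 -m handwheel '[[[-0.1,0.04,0,0,0,0.64,0.15],[-0.19,0.08,0,0,0,1.27,0.15],[-0.29,0.11,0,0,0,1.91,0.15],[-0.4,0.13,0,0,0,2.54,0.15],[-0.5,0.15,0,0,0,3.18,0.15],[-0.6,0.16,0,0,0,3.81,0.15],[-0.71,0.17,0,0,0,4.45,0.15],[-0.81,0.17,0,0,0,5.09,0.15],[-0.91,0.17,0,0,0,5.72,0.15],[-0.91,0.17,0,0,0,5.72,0.15]]]'
python3 - <<'E'
from h import *
im=read_camera("wrist");cv2.imwrite("pics/j.png",im)
im=read_camera("top");cv2.imwrite("pics/k.png",cv2.resize(im[110:250,190:430],None,fx=3.3,fy=3.3,interpolation=cv2.INTER_CUBIC))
im=read_camera("scene");cv2.imwrite("pics/l.png",cv2.resize(im[80:280,200:480],None,fx=2.8,fy=2.8,interpolation=cv2.INTER_CUBIC))
s=observe();print(s['position'],s['orientation'],s['ft_force'])
E
```

```text
t: 6.95
position: [0.4893, -0.0029, 0.0277]
orientation: [3.14, 0.0, 1.617]
ft_force: [0.3, 0.6, 0.2]
opening: 0.0362
[ 0.48880815 -0.00251158  0.02751501] [3.14043098e+00 3.13236865e-04 1.61805332e+00] [0.69425126 0.91079854 0.76420438]
```

View pics/k.png

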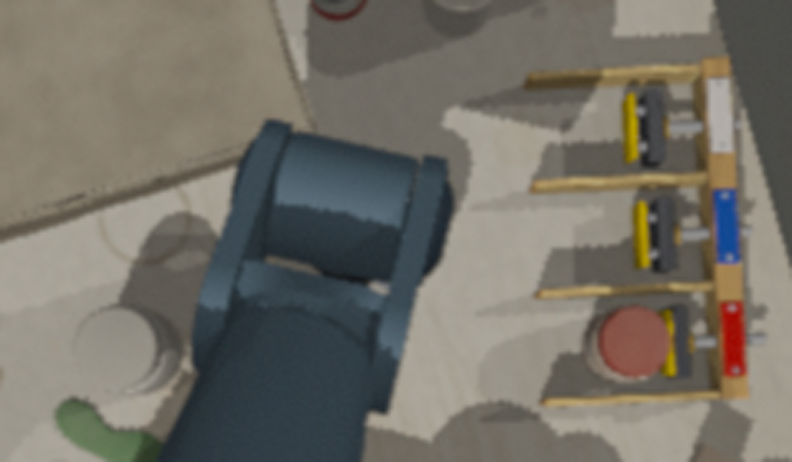

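View pics/l.png

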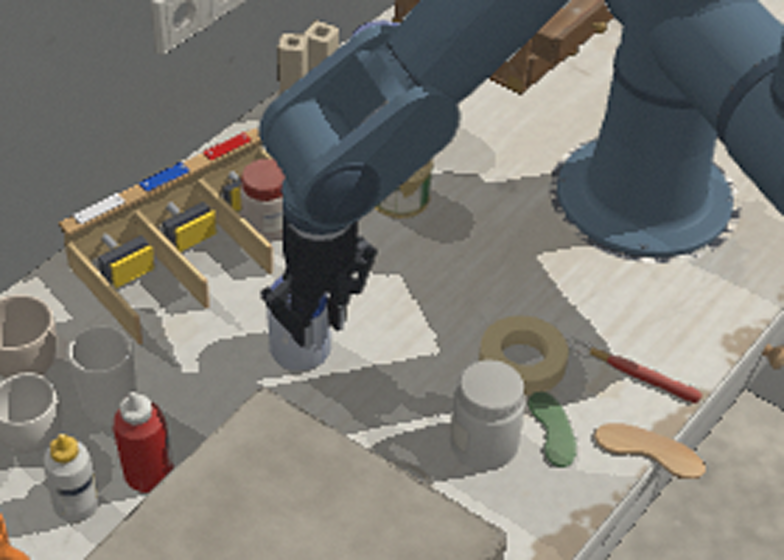

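View pics/j.png

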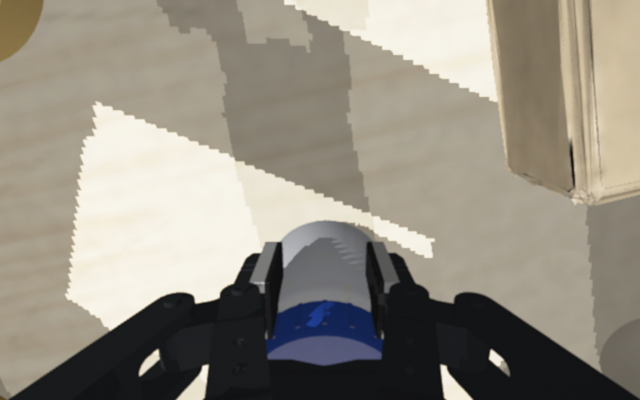

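```bash
python3 -m handwheel '[[[-0.1,0,0,0,0,0.05,0.15],[-0.22,0,0,0,0,0.05,0.15],[-0.34,0,0,0,0,0.05,0.15],[-0.46,0,0,0,0,0.05,0.15],[-0.58,0,0,0,0,0.05,0.15],[-0.7,0,0,0,0,0.05,0.15],[-0.82,0,0,0,0,0.05,0.15],[-0.94,0,0,0,0,0.05,0.15],[-1.06,0,0,0,0,0.05,0.15],[-1.18,0,0,0,0,0.05,0.15],[-1.3,0,0,0,0,0.05,0.15],[-1.4,0,0,0,0,0.05,0.15]]]'
python3 - <<'E'
from h import *
im=read_camera("wrist");cv2.imwrite("pics/m.png",im)
im=read_camera("scene");cv2.imwrite("pics/n.png",cv2.resize(im[110:230,200:360],None,fx=4.8,fy=4.8,interpolation=cv2.INTER_CUBIC))
E
```

```text
t: 8.3
position: [0.4917, -0.073, 0.0274]
orientation: [-3.141, 0.0, 1.612]
ft_force: [0.0, 3.5, 2.2]
opening: 0.0365
```

View pics/n.png

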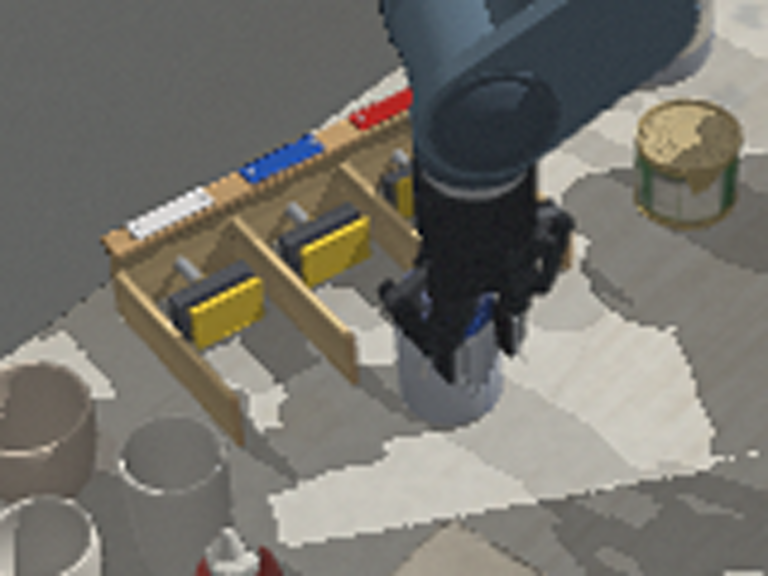

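View pics/m.png

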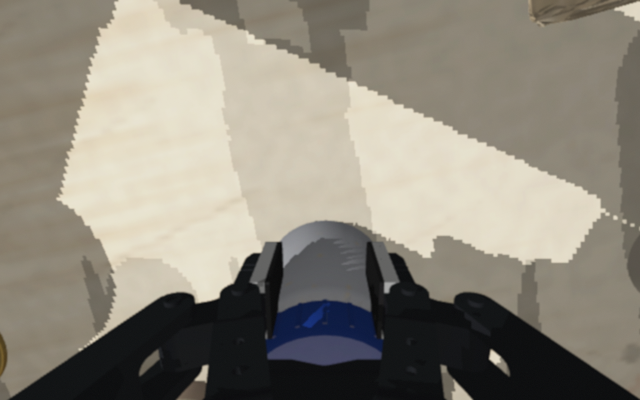

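```bash
python3 -m handwheel '[[[-0.1,0,0,0,0,0,0.15],[-0.22,0,0,0,0,0,0.15],[-0.34,0,0,0,0,0,0.15],[-0.46,0,0,0,0,0,0.15],[-0.58,0,0,0,0,0,0.15],[-0.7,0,0,0,0,0,0.15],[-0.82,0,0,0,0,0,0.15],[-0.94,0,0,0,0,0,0.15],[-1.04,0,0,0,0,0,0.15],[-1.14,0,0,0,0,0,0.15],[-1.22,0,0,0,0,0,0.15],[-1.28,0,0,0,0,0,0.15]]]'
python3 - <<'E'
from h import *
im=read_camera("wrist");cv2.imwrite("pics/o.png",im)
im=read_camera("scene");cv2.imwrite("pics/p.png",cv2.resize(im[110:230,200:360],None,fx=4.8,fy=4.8,interpolation=cv2.INTER_CUBIC))
E
```

```text
t: 9.6
position: [0.4943, -0.1368, 0.0274]
orientation: [-3.142, -0.0, 1.612]
ft_force: [-0.1, 2.7, 2.5]
opening: 0.0362
```

View pics/p.png

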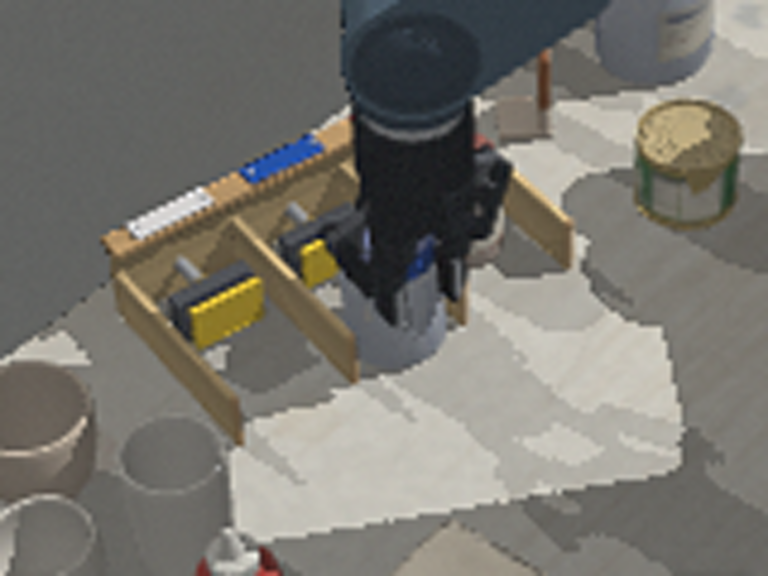

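View pics/o.png

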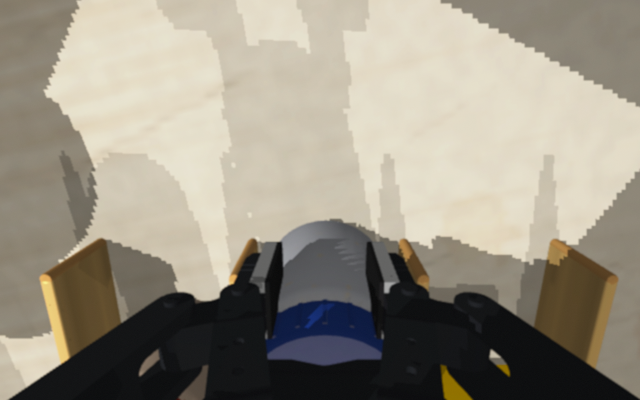

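```bash
python3 -m handwheel '[[[-0.05,0.02,0,0,0,0,0.15],[-0.1,0.04,0,0,0,0,0.15],[-0.15,0.04,0,0,0,0,0.15],[-0.2,0.04,0,0,0,0,0.15],[-0.24,0.04,0,0,0,0,0.15],[-0.28,0.04,0,0,0,0,0.15],[-0.31,0.04,0,0,0,0,0.15],[-0.34,0.04,0,0,0,0,0.15],[-0.37,0.04,0,0,0,0,0.15],[-0.4,0.04,0,0,0,0,0.15]]]'
python3 - <<'E'
from h import *
im=read_camera("wrist");cv2.imwrite("pics/q.png",im)
im=read_camera("scene");cv2.imwrite("pics/r.png",cv2.resize(im[110:230,200:360],None,fx=4.8,fy=4.8,interpolation=cv2.INTER_CUBIC))
E
```

```text
t: 10.7
position: [0.4972, -0.1564, 0.0274]
orientation: [-3.142, 0.0, 1.612]
ft_force: [-0.3, 3.3, 2.2]
opening: 0.0363
```

View pics/r.png

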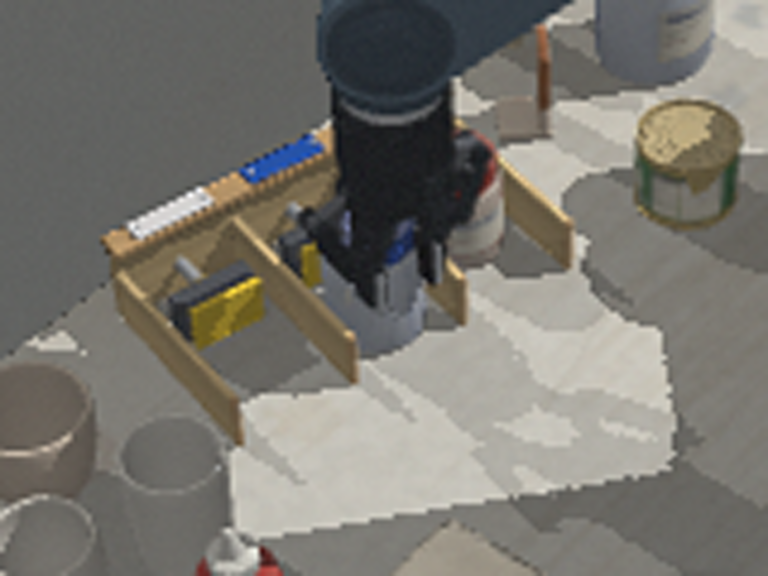

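View pics/q.png

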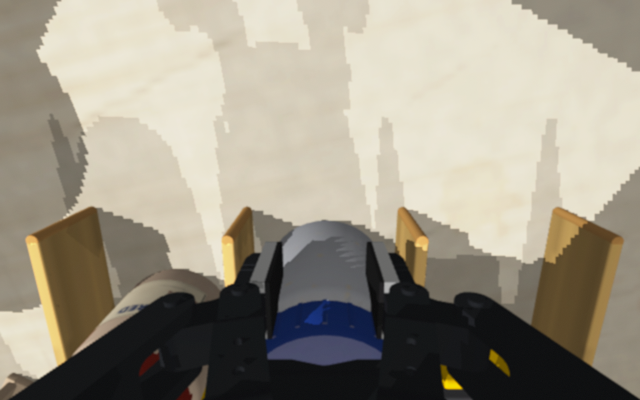

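```bash
python3 -m handwheel '[[[-0.02,0,0,0,0,0,0.15],[-0.04,0,0,0,0,0,0.15],[-0.06,0,0,0,0,0,0.15],[-0.08,0,0,0,0,0,0.15]]]'; python3 -m handwheel '[[[-0.02,0,0,0,0,0,0.15],[-0.04,0,0,0,0,0,0.15]]]'
```

```text
t: 11.2
position: [0.4973, -0.1604, 0.0274]
orientation: [-3.142, -0.0, 1.612]
ft_force: [-0.4, 3.3, 2.2]
opening: 0.0367
t: 11.4
position: [0.4974, -0.1624, 0.0274]
orientation: [-3.142, -0.0, 1.612]
ft_force: [0.3, 2.0, 2.7]
opening: 0.0367
```

```bash
for i in 1 2; do python3 -m handwheel '[[[-0.02,0,0,0,0,0,0.15],[-0.04,0,0,0,0,0,0.15]]]'; done
python3 - <<'E'
from h import *
im=read_camera("scene");cv2.imwrite("pics/s.png",cv2.resize(im[130:200,230:320],None,fx=8,fy=8,interpolation=cv2.INTER_CUBIC))
E
```

```text
t: 11.6
position: [0.4975, -0.1644, 0.0274]
orientation: [-3.142, 0.0, 1.612]
ft_force: [-0.8, 2.9, 2.6]
opening: 0.0366
t: 11.8
position: [0.4976, -0.1664, 0.0274]
orientation: [-3.142, -0.0, 1.612]
ft_force: [-0.1, 2.9, 1.8]
opening: 0.0365
```

View pics/s.png

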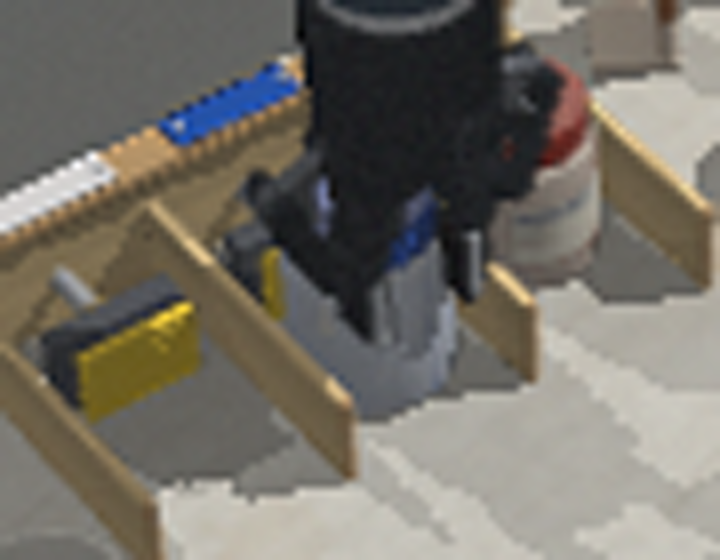

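```bash
for i in 1 2 ; do python3 -m handwheel '[[[-0.02,0,0,0,0,0,0.15],[-0.03,0,0,0,0,0,0.15]]]'; done

```

```text
t: 12.05
position: [0.4977, -0.1679, 0.0274]
orientation: [3.142, 0.0, 1.612]
ft_force: [0.2, 2.6, 1.8]
opening: 0.036
t: 12.25
position: [0.4977, -0.1694, 0.0274]
orientation: [-3.142, -0.0, 1.612]
ft_force: [0.5, 3.3, 2.3]
opening: 0.0361
```

```bash
python3 -m handwheel '[[[-0.02,0,0,0,0,0,0.15],[-0.03,0,0,0,0,0,0.15]]]'
python3 - <<'E'
from h import *
im=read_camera("scene");cv2.imwrite("pics/t.png",cv2.resize(im[130:200,230:320],None,fx=8,fy=8,interpolation=cv2.INTER_CUBIC))
im=read_camera("top");cv2.imwrite("pics/u.png",cv2.resize(im[120:220,320:430],None,fx=6,fy=6,interpolation=cv2.INTER_CUBIC))
E
```

```text
t: 12.45
position: [0.4978, -0.1709, 0.0274]
orientation: [-3.142, 0.0, 1.612]
ft_force: [0.1, 2.7, 2.0]
opening: 0.0361
```

View pics/t.png

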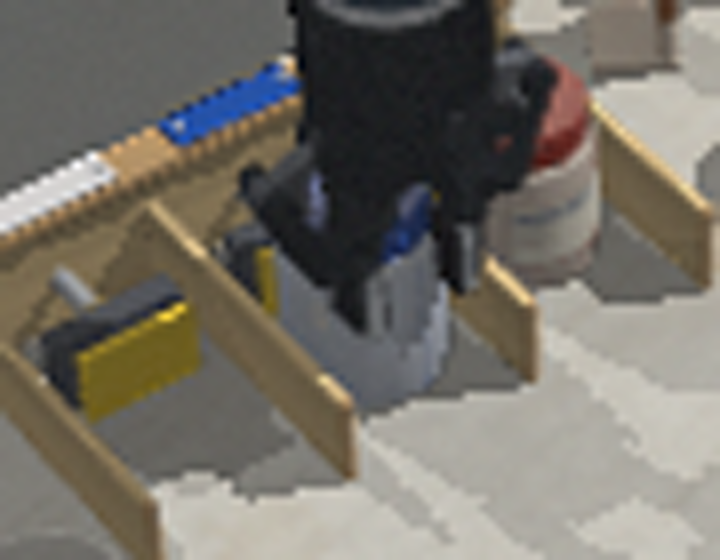

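View pics/u.png

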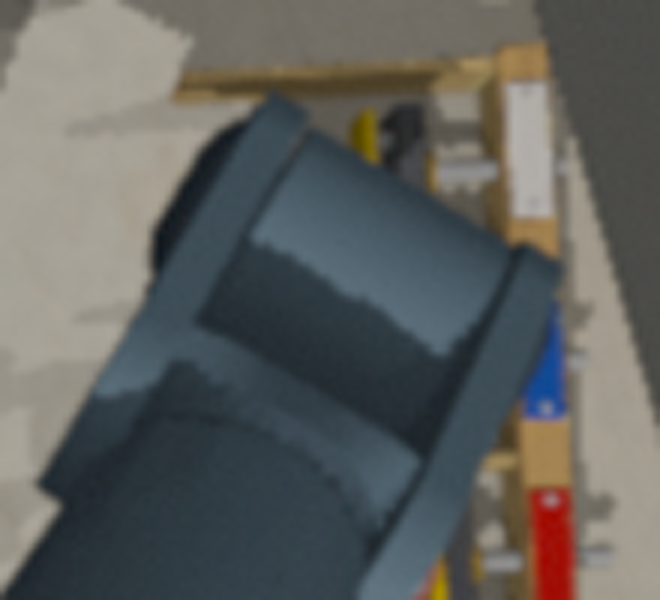

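```bash
python3 -m handwheel '[[[-0.02,0,0,0,0,0,0.15],[-0.03,0,0,0,0,0,0.15]]]'; python3 -m handwheel '[[[-0.02,0,0,0,0,0,0.15],[-0.03,0,0,0,0,0,0.15]]]'

```

```text
t: 12.75
position: [0.4978, -0.1723, 0.0274]
orientation: [-3.141, -0.0, 1.612]
ft_force: [-1.2, 3.0, 1.9]
opening: 0.0362
t: 12.95
position: [0.4979, -0.1739, 0.0274]
orientation: [-3.142, -0.0, 1.612]
ft_force: [-0.1, 3.4, 1.7]
opening: 0.0363
```

```bash
python3 -m handwheel '[[[-0.02,0,0,0,0,0,0.15],[-0.03,0,0,0,0,0,0.15]]]'; python3 - <<'E'
from h import *
im=read_camera("scene");cv2.imwrite("pics/v.png",cv2.resize(im[130:200,230:320],None,fx=8,fy=8,interpolation=cv2.INTER_CUBIC))
E
```

```text
t: 13.15
position: [0.498, -0.1754, 0.0274]
orientation: [-3.142, -0.0, 1.612]
ft_force: [-0.1, 2.9, 2.4]
opening: 0.0365
```

View pics/v.png

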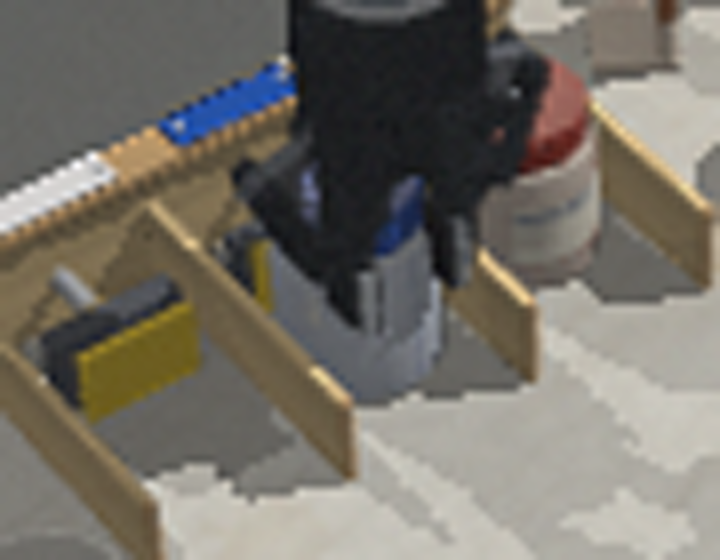

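```bash
python3 -m handwheel '[[[-0.02,0,0,0,0,0,0.15]]]'; python3 -m handwheel '[[[-0.02,0,0,0,0,0,0.15]]]'; python3 -m handwheel '[[[-0.02,0,0,0,0,0,0.15]]]'
python3 - <<'E'
from h import *
im=read_camera("wrist");cv2.imwrite("pics/w.png",im)
E
```

```text
t: 13.3
position: [0.498, -0.1763, 0.0274]
orientation: [-3.141, -0.0, 1.612]
ft_force: [-0.6, 3.6, 2.6]
opening: 0.0365
t: 13.4
position: [0.498, -0.1774, 0.0274]
orientation: [-3.142, -0.0, 1.612]
ft_force: [0.1, 3.1, 1.9]
opening: 0.0363
t: 13.5
position: [0.4981, -0.1784, 0.0274]
orientation: [3.142, -0.0, 1.612]
ft_force: [-1.3, 3.5, 2.4]
opening: 0.0364
```

View pics/w.png

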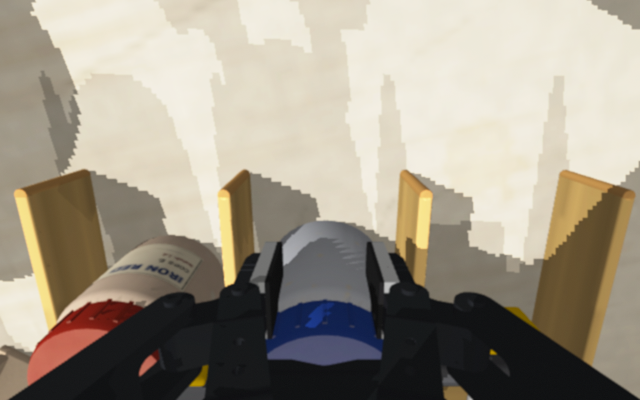

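```bash
python3 -m handwheel '[[[-0.02,0,0,0,0,0,0.15]]]'; python3 -m handwheel '[[[-0.02,0,0,0,0,0,0.15]]]'; python3 -m handwheel '[[[-0.01,0,0,0,0,0,0.15]]]'

```

```text
t: 13.65
position: [0.498, -0.1789, 0.0273]
orientation: [-3.141, -0.001, 1.612]
ft_force: [-0.3, 7.4, 3.6]
opening: 0.0365
t: 13.75
position: [0.498, -0.1792, 0.0273]
orientation: [-3.141, -0.003, 1.612]
ft_force: [-0.0, 9.1, 5.6]
opening: 0.0367
t: 13.85
position: [0.498, -0.1793, 0.0274]
orientation: [-3.141, -0.003, 1.612]
ft_force: [-0.9, 9.8, 6.3]
opening: 0.0363
```

```bash
python3 - <<'E'
from h import *
im=read_camera("scene");cv2.imwrite("pics/x.png",cv2.resize(im[130:200,230:320],None,fx=8,fy=8,interpolation=cv2.INTER_CUBIC))
print(observe()['ft_force'])
E
```

```text
[-0.44943284  9.59239858  5.08999706]
```

View pics/x.png

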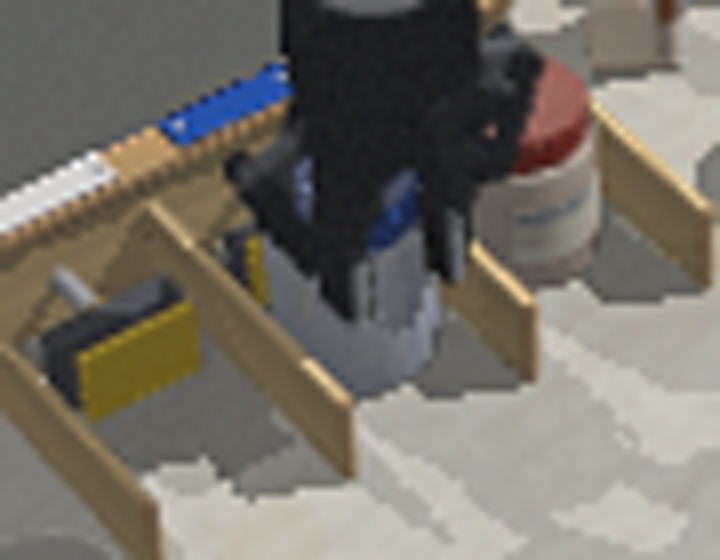

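```bash
python3 -m handwheel '[[[0.02,0,0,0,0,0,0.15],[0.04,0,0,0,0,0,0.15],[0.06,0,0,0,0,0,0.15],[0.1,0,0,0,0,0,0.15],[0.2,0,0,0,0,0,0.15],[0.4,0,0,0,0,0,0.15],[0.7,0,0,0,0,0,0.15],[1.1,0,0,0,0,0,0.15],[1.5,0,0,0,0,0,0.15]]]'
python3 - <<'E'
from h import *
im=read_camera("scene");cv2.imwrite("pics/y.png",cv2.resize(im[120:200,220:330],None,fx=7,fy=7,interpolation=cv2.INTER_CUBIC))
im=read_camera("wrist");cv2.imwrite("pics/z.png",im)
print(observe()['ft_force'])
E
```

```text
t: 14.8
position: [0.4948, -0.1044, 0.0274]
orientation: [3.142, 0.0, 1.612]
ft_force: [0.1, -0.3, -0.5]
opening: 0.0361
[-0.02920616  0.26183592  0.36168053]
```

View pics/y.png

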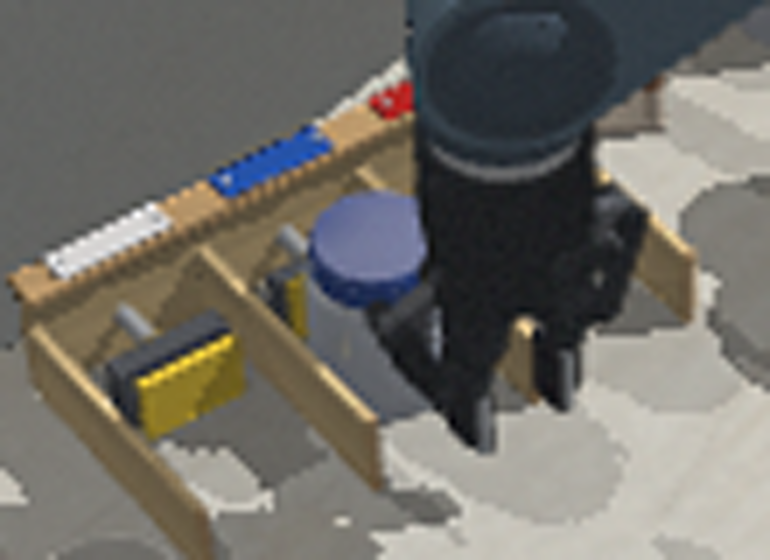

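View pics/z.png

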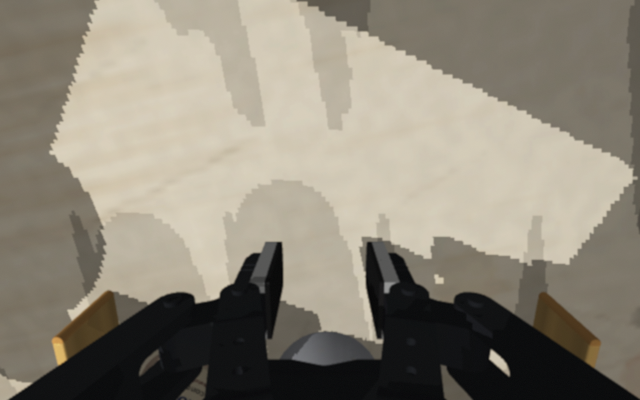

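```bash
python3 -m handwheel '[[[0,0,-0.9,0,0,0,0.15],[0,0,-1.8,0,0,0,0.15],[0.2,0,-2.7,0,0,0,0.15],[0.8,-0.2,-3.4,0,0,0.1,0.15],[1.7,-0.4,-3.5,0,0,0.3,0.15],[2.6,-0.6,-3.5,0,0,0.4,0.15],[3.5,-0.8,-3.5,0,0,0.5,0.15],[4.4,-1.0,-3.5,0,0,0.7,0.15],[5.3,-1.1,-3.5,0,0,0.8,0.15],[6.2,-1.3,-3.5,0,0,1.0,0.15],[7.04,-1.41,-3.5,0,0,1.08,0.15],[7.04,-1.41,-3.5,0,0,1.08,0.15]]]'
python3 - <<'E'
from h import *
s=observe();print(s['position'],s['orientation'])
im=read_camera("wrist");cv2.imwrite("pics/aa.png",im)
print(mark_of("wrist","jar_clear"))
im=read_camera("top");cv2.imwrite("pics/ab.png",cv2.resize(im[110:250,190:430],None,fx=3.3,fy=3.3,interpolation=cv2.INTER_CUBIC))
im=read_camera("scene");cv2.imwrite("pics/ac.png",cv2.resize(im[120:200,220:330],None,fx=7,fy=7,interpolation=cv2.INTER_CUBIC))
E
```

```text
t: 16.1
position: [0.4086, 0.2465, 0.2025]
orientation: [3.141, -0.001, 1.524]
ft_force: [-0.6, -0.8, -0.3]
opening: 0.0361
[0.40862959 0.24652181 0.20252426] [ 3.14138484e+00 -8.18786191e-04  1.52434149e+00]
[{'xy': [324.0, 222.5], 'score': 0.93}]
```

View pics/aa.png

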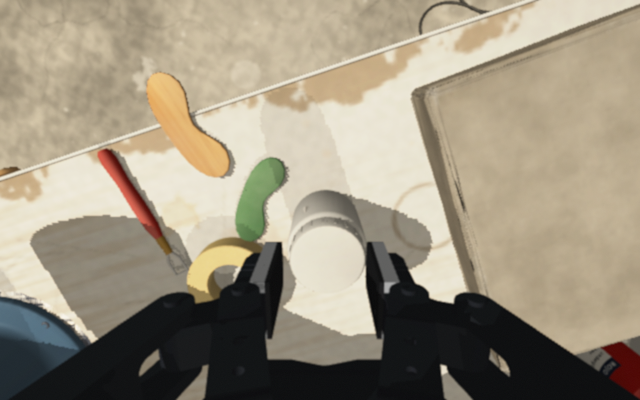

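View pics/ab.png

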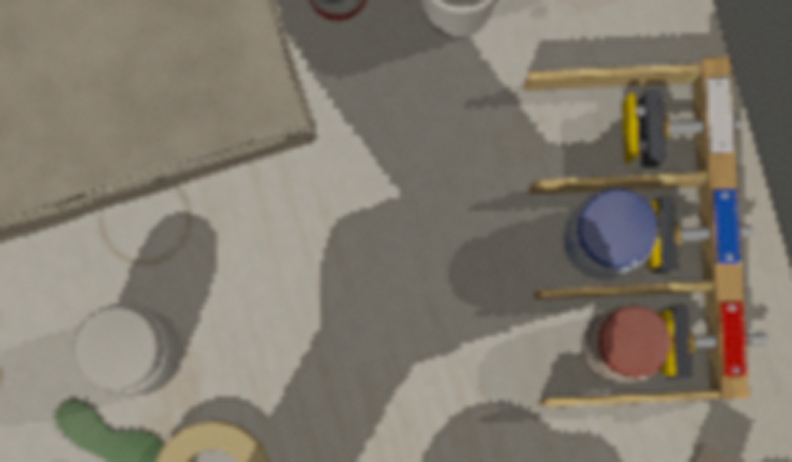

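View pics/ac.png

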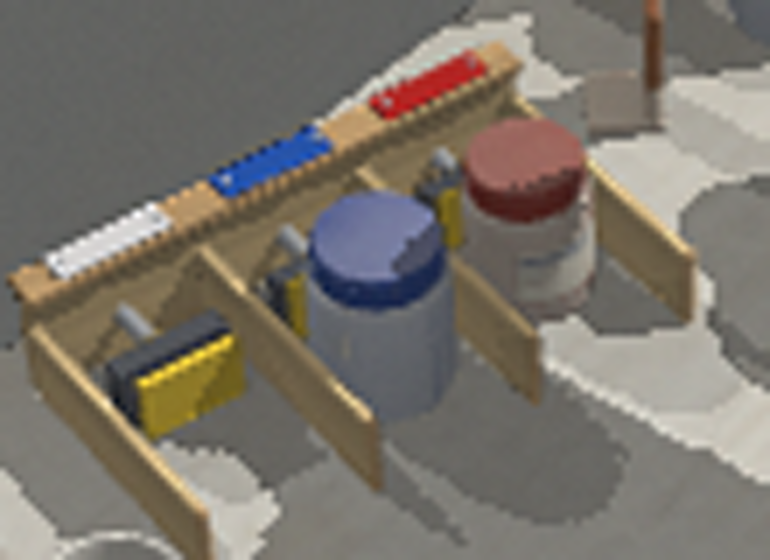

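```bash
python3 - <<'E'
from h import *
def c(u,v): return (u/3.3+190-.35,v/3.3+110-.35)
print('cobalt now',atz('top',c(618,230),.091))
print('clear wrist base',atz("wrist",(324,222.5),0),'lid',atz("wrist",(327.5,256),.101))
for g in [(247,238),(272,160),(285,175),(240,225),(264,235)]: print('green',atz("wrist",g,.01))
for p in [(600,225),(412,95),(470,300)]: print(atz("wrist",p,.0),atz("wrist",p,.04))
E
```

```text
cobalt now [ 0.49803353 -0.20643553  0.091     ]
clear wrist base [0.40738232 0.17526668 0.        ] lid [0.41058085 0.18286231 0.101     ]
green [0.32227375 0.16540235 0.01      ]
green [0.35772179 0.25014184 0.01      ]
green [0.36976929 0.2336826  0.01      ]
green [0.31640596 0.18093305 0.01      ]
green [0.34124199 0.16793306 0.01      ]
[0.71492468 0.15592145 0.        ] [0.68248502 0.17281662 0.04      ]
[0.50303923 0.30687152 0.        ] [0.49345453 0.3074845  0.04      ]
[0.57575118 0.06805309 0.        ] [0.55832343 0.09442615 0.04      ]
```

```bash
python3 -m handwheel '[[[0,0.04,0.6,0,0,0,0.15],[0,0.04,1.3,0,0,0,0.15],[0,0.04,2.0,0,0,0,0.15],[0,0.04,2.6,0,0,0,0.15],[0,0.04,3.0,0,0,0,0.15],[0,0.04,3.25,0,0,0,0.15],[0,0.04,3.33,0,0,0,0.15],[0,0.04,3.33,0,0,0,0.15]]]'
python3 - <<'E'
from h import *
im=read_camera("wrist");cv2.imwrite("pics/ad.png",im)
im=read_camera("scene");cv2.imwrite("pics/ae.png",cv2.resize(im[120:280,200:460],None,fx=3,fy=3,interpolation=cv2.INTER_CUBIC))
from arc import *
s=observe();psi=s['orientation'][2];p0=s['position'][:2];th0=psi-np.pi;L=.030
print(s['position'],psi)
# approach straight to contact: jar at (.408,.181)
J0=np.array([.409,.181]);m=np.radians(-45);te=np.radians(-87.6);R=.08
d=lambda a:np.array([np.cos(a),np.sin(a)])
# straight 10mm at th0, arc left to m, line, arc right
pts=[];ths=[]
J=J0.copy();ds=.006;th=th0
def step(dth):
    global J,th
    J=J+ds*d(th+dth/2);th=th+dth;pts.append(J.copy());ths.append(th)
for i in range(2): step(0)
n=round((m-th0)*R/ds)
for i in range(n): step((m-th0)/n)
n2=round((m-te)*R/ds)
# x end after right arc
dxarc=R*(np.sin(-te)-np.sin(-m))
nl=round((.581-dxarc-J[0])/(ds*np.cos(m)))
for i in range(nl): step(0)
for i in range(n2): step((te-m)/n2)
print(n,nl,n2,pts[-1]);np.save('path.npy',np.c_[np.array(pts),ths])
ths=np.array(ths)
rows(p0,psi,ths[:11],np.array(pts)[:11],L)
E
```

```text
t: 17.1
position: [0.4125, 0.2423, 0.0361]
orientation: [3.141, -0.0, 1.517]
ft_force: [0.5, 0.5, -0.3]
opening: 0.036
[0.41321134 0.24286228 0.03707501] 1.5175144336626154
11 30 10 [ 0.5821539  -0.07180893]
[np.float64(-0.76), np.float64(-0.02), 0, 0, 0, np.float64(-0.0)]
[np.float64(-0.88), np.float64(-0.02), 0, 0, 0, np.float64(-0.0)]
[np.float64(-1.0), np.float64(-0.06), 0, 0, 0, np.float64(-0.87)]
[np.float64(-1.13), np.float64(-0.09), 0, 0, 0, np.float64(-1.75)]
[np.float64(-1.25), np.float64(-0.11), 0, 0, 0, np.float64(-2.62)]
[np.float64(-1.38), np.float64(-0.13), 0, 0, 0, np.float64(-3.49)]
[np.float64(-1.51), np.float64(-0.13), 0, 0, 0, np.float64(-4.37)]
[np.float64(-1.64), np.float64(-0.12), 0, 0, 0, np.float64(-5.24)]
[np.float64(-1.76), np.float64(-0.1), 0, 0, 0, np.float64(-6.12)]
[np.float64(-1.89), np.float64(-0.08), 0, 0, 0, np.float64(-6.99)]
[np.float64(-2.01), np.float64(-0.04), 0, 0, 0, np.float64(-7.86)]
```

View pics/ad.png

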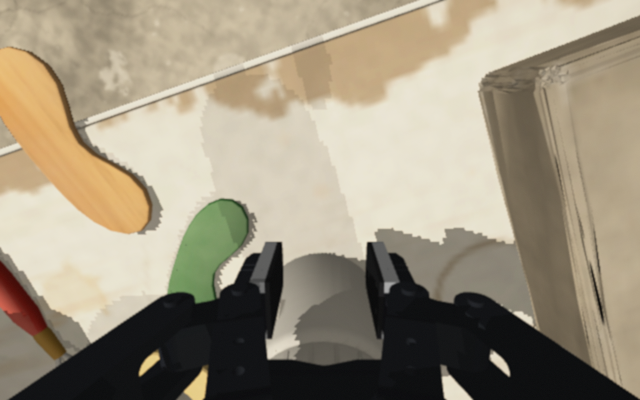

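View pics/ae.png

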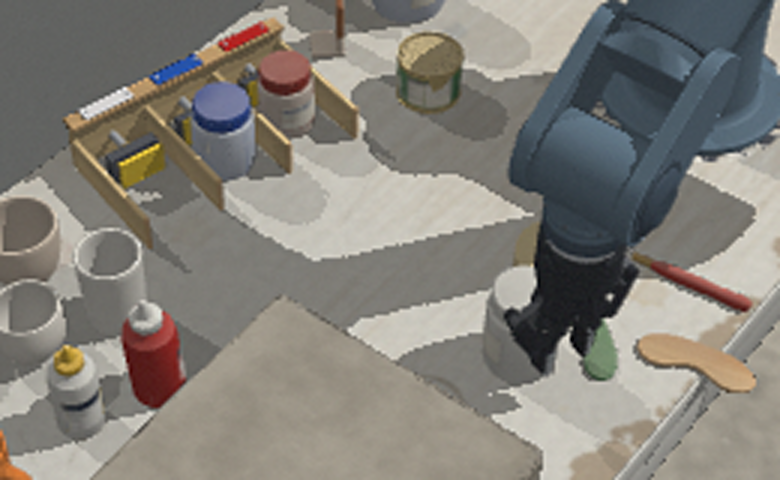

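```bash
python3 -m handwheel '[[[-0.12,0,0,0,0,0,0.15],[-0.24,0,0,0,0,0,0.15],[-0.36,0,0,0,0,0,0.15],[-0.48,0,0,0,0,0,0.15],[-0.56,0,0,0,0,0,0.15],[-0.64,-0.01,0,0,0,0,0.15],[-0.74,-0.02,0,0,0,0,0.15],[-0.84,-0.02,0,0,0,0,0.15],[-0.94,-0.03,0,0,0,0,0.15]]]'
python3 - <<'E'
from h import *
im=read_camera("wrist");cv2.imwrite("pics/af.png",im)
E
cat > plan.py <<'E'
from h import *
from arc import *
import sys
s=observe();psi=s['orientation'][2];p0=s['position'][:2];th0=psi-np.pi;L=.030
m=np.radians(float(sys.argv[1]));te=np.radians(-87.6);R=.08;ds=.006
d=lambda a:np.array([np.cos(a),np.sin(a)])
J=p0+L*d(th0);th=th0;pts=[];ths=[]
def step(dth):
    global J,th
    J=J+ds*d(th+dth/2);th=th+dth;pts.append(J.copy());ths.append(th)
n=round(abs(m-th0)*R/ds)
for i in range(n): step((m-th0)/n)
n2=max(1,round((m-te)*R/ds))
dxarc=R*(np.sin(-te)-np.sin(-m))
nl=max(0,round((.5825-dxarc-J[0])/(ds*np.cos(m))))
for i in range(nl): step(0)
for i in range(n2): step((te-m)/n2)
print(s['t'],p0,th0*57.3,'n',n,nl,n2,'end',pts[-1])
k=int(sys.argv[2]);rows(p0,psi,ths[:k],pts[:k],L)
E
python3 plan.py -45 12
```

```text
t: 18.1
position: [0.4085, 0.1957, 0.0362]
orientation: [3.141, -0.0, 1.518]
ft_force: [0.6, 3.2, 3.1]
opening: 0.0359
18.15 [0.40828439 0.19508586] -93.03455989828325 n 11 31 10 end [ 0.58474927 -0.07993768]
[np.float64(-0.12), np.float64(-0.04), 0, 0, 0, np.float64(-0.87)]
[np.float64(-0.25), np.float64(-0.07), 0, 0, 0, np.float64(-1.75)]
[np.float64(-0.37), np.float64(-0.09), 0, 0, 0, np.float64(-2.62)]
[np.float64(-0.5), np.float64(-0.11), 0, 0, 0, np.float64(-3.49)]
[np.float64(-0.63), np.float64(-0.11), 0, 0, 0, np.float64(-4.37)]
[np.float64(-0.76), np.float64(-0.1), 0, 0, 0, np.float64(-5.24)]
[np.float64(-0.88), np.float64(-0.09), 0, 0, 0, np.float64(-6.11)]
[np.float64(-1.01), np.float64(-0.06), 0, 0, 0, np.float64(-6.99)]
[np.float64(-1.13), np.float64(-0.02), 0, 0, 0, np.float64(-7.86)]
[np.float64(-1.25), np.float64(0.02), 0, 0, 0, np.float64(-8.73)]
[np.float64(-1.37), np.float64(0.08), 0, 0, 0, np.float64(-9.61)]
[np.float64(-1.45), np.float64(0.16), 0, 0, 0, np.float64(-9.61)]
```

View pics/af.png

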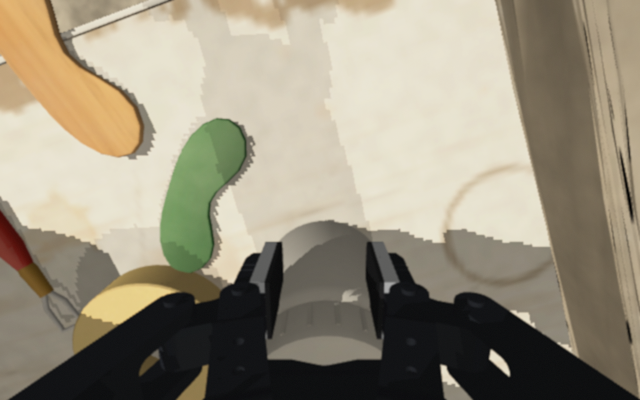

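```bash
python3 -m handwheel '[[[-0.12,-0.04,0,0,0,-0.87,0.15],[-0.25,-0.07,0,0,0,-1.75,0.15],[-0.37,-0.09,0,0,0,-2.62,0.15],[-0.5,-0.11,0,0,0,-3.49,0.15],[-0.63,-0.11,0,0,0,-4.37,0.15],[-0.76,-0.1,0,0,0,-5.24,0.15],[-0.88,-0.09,0,0,0,-6.11,0.15],[-1.01,-0.06,0,0,0,-6.99,0.15],[-1.13,-0.02,0,0,0,-7.86,0.15],[-1.25,0.02,0,0,0,-8.73,0.15],[-1.37,0.08,0,0,0,-9.61,0.15]]]'
python3 - <<'E'
from h import *
im=read_camera("wrist");cv2.imwrite("pics/ag.png",im)
im=read_camera("scene");cv2.imwrite("pics/ah.png",cv2.resize(im[120:280,200:460],None,fx=3,fy=3,interpolation=cv2.INTER_CUBIC))
E
python3 plan.py -45 12
```

```text
t: 19.25
position: [0.4066, 0.1267, 0.035]
orientation: [-3.138, -0.003, 2.36]
ft_force: [-2.5, 2.2, 3.1]
opening: 0.0365
19.35 [0.40736313 0.1264318 ] -45.02367630859301 n 0 31 10 end [ 0.58359545 -0.08006127]
[np.float64(-0.12), np.float64(-0.0), 0, 0, 0, np.float64(-0.0)]
[np.float64(-0.24), np.float64(-0.0), 0, 0, 0, np.float64(-0.0)]
[np.float64(-0.36), np.float64(-0.0), 0, 0, 0, np.float64(-0.0)]
[np.float64(-0.48), np.float64(-0.0), 0, 0, 0, np.float64(-0.0)]
[np.float64(-0.6), np.float64(-0.0), 0, 0, 0, np.float64(-0.0)]
[np.float64(-0.72), np.float64(-0.0), 0, 0, 0, np.float64(-0.0)]
[np.float64(-0.84), np.float64(-0.0), 0, 0, 0, np.float64(-0.0)]
[np.float64(-0.96), np.float64(-0.0), 0, 0, 0, np.float64(-0.0)]
[np.float64(-1.08), np.float64(-0.0), 0, 0, 0, np.float64(-0.0)]
[np.float64(-1.2), np.float64(-0.0), 0, 0, 0, np.float64(-0.0)]
[np.float64(-1.32), np.float64(-0.0), 0, 0, 0, np.float64(-0.0)]
[np.float64(-1.44), np.float64(-0.0), 0, 0, 0, np.float64(-0.0)]
```

View pics/ag.png

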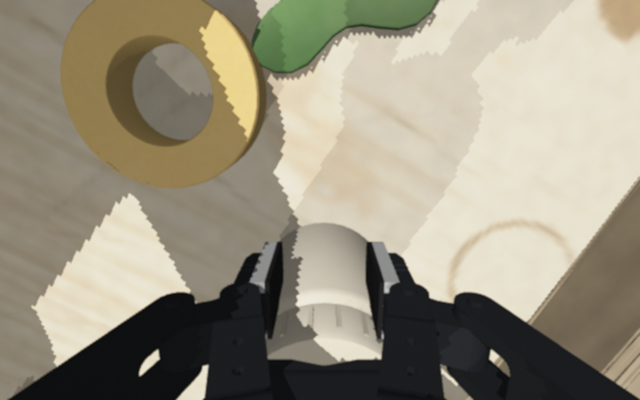

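View pics/ah.png

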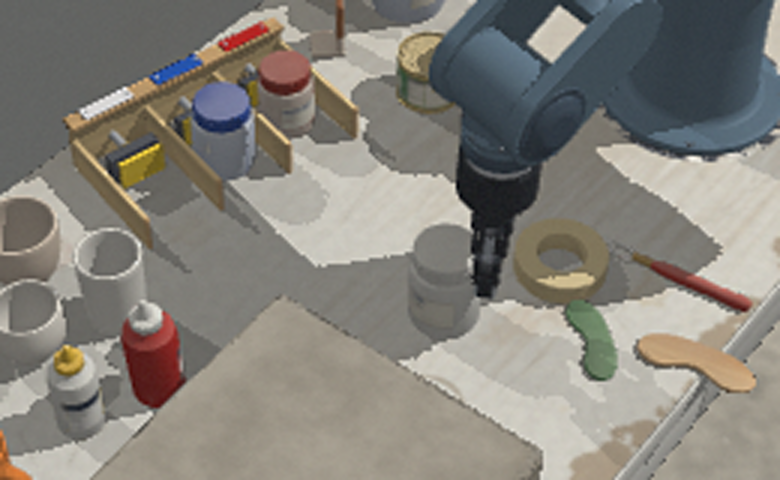

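```bash
python3 -m handwheel '[[[-0.12,0,0,0,0,0,0.15],[-0.24,0,0,0,0,0,0.15],[-0.36,0,0,0,0,0,0.15],[-0.48,0,0,0,0,0,0.15],[-0.6,0,0,0,0,0,0.15],[-0.72,0,0,0,0,0,0.15],[-0.84,0,0,0,0,0,0.15],[-0.96,0,0,0,0,0,0.15],[-1.08,0,0,0,0,0,0.15],[-1.2,0,0,0,0,0,0.15],[-1.32,0,0,0,0,0,0.15],[-1.44,0,0,0,0,0,0.15]]]'; python3 -m handwheel '[[[-0.12,0,0,0,0,0,0.15],[-0.24,0,0,0,0,0,0.15],[-0.36,0,0,0,0,0,0.15],[-0.48,0,0,0,0,0,0.15],[-0.6,0,0,0,0,0,0.15],[-0.72,0,0,0,0,0,0.15],[-0.84,0,0,0,0,0,0.15],[-0.96,0,0,0,0,0,0.15],[-1.08,0,0,0,0,0,0.15],[-1.2,0,0,0,0,0,0.15]]]'
python3 - <<'E'
from h import *
im=read_camera("wrist");cv2.imwrite("pics/ai.png",im)
im=read_camera("scene");cv2.imwrite("pics/aj.png",cv2.resize(im[120:280,200:460],None,fx=3,fy=3,interpolation=cv2.INTER_CUBIC))
E
python3 plan.py -45 19
```

```text
t: 20.55
position: [0.4597, 0.0761, 0.0358]
orientation: [-3.141, -0.0, 2.357]
ft_force: [-1.4, 2.0, 0.7]
opening: 0.0362
t: 21.55
position: [0.5021, 0.0337, 0.0359]
orientation: [-3.142, -0.0, 2.357]
ft_force: [-0.8, 1.9, 1.5]
opening: 0.0363
21.65 [0.50271448 0.03328755] -45.005575036350564 n 0 8 10 end [ 0.58143514 -0.07556526]
[np.float64(-0.12), np.float64(-0.0), 0, 0, 0, np.float64(-0.0)]
[np.float64(-0.24), np.float64(-0.0), 0, 0, 0, np.float64(-0.0)]
[np.float64(-0.36), np.float64(-0.0), 0, 0, 0, np.float64(-0.0)]
[np.float64(-0.48), np.float64(-0.0), 0, 0, 0, np.float64(-0.0)]
[np.float64(-0.6), np.float64(-0.0), 0, 0, 0, np.float64(-0.0)]
[np.float64(-0.72), np.float64(-0.0), 0, 0, 0, np.float64(-0.0)]
[np.float64(-0.84), np.float64(-0.0), 0, 0, 0, np.float64(-0.0)]
[np.float64(-0.96), np.float64(-0.0), 0, 0, 0, np.float64(-0.0)]
[np.float64(-1.08), np.float64(0.04), 0, 0, 0, np.float64(0.85)]
[np.float64(-1.21), np.float64(0.07), 0, 0, 0, np.float64(1.7)]
[np.float64(-1.33), np.float64(0.09), 0, 0, 0, np.float64(2.56)]
[np.float64(-1.46), np.float64(0.1), 0, 0, 0, np.float64(3.41)]
[np.float64(-1.59), np.float64(0.11), 0, 0, 0, np.float64(4.26)]
[np.float64(-1.72), np.float64(0.1), 0, 0, 0, np.float64(5.11)]
[np.float64(-1.84), np.float64(0.08), 0, 0, 0, np.float64(5.96)]
[np.float64(-1.97), np.float64(0.06), 0, 0, 0, np.float64(6.82)]
[np.float64(-2.09), np.float64(0.02), 0, 0, 0, np.float64(7.67)]
[np.float64(-2.21), np.float64(-0.02), 0, 0, 0, np.float64(8.52)]
```

View pics/ai.png

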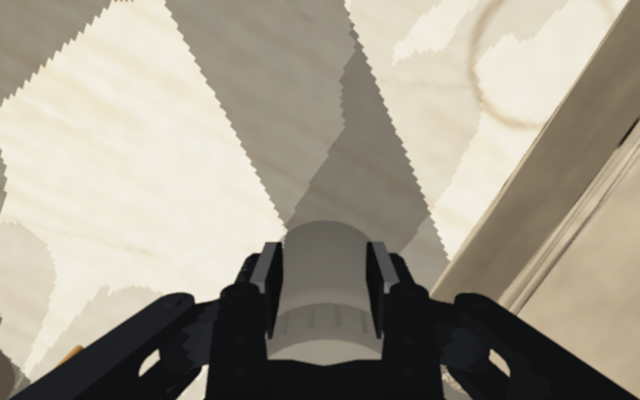

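View pics/aj.png

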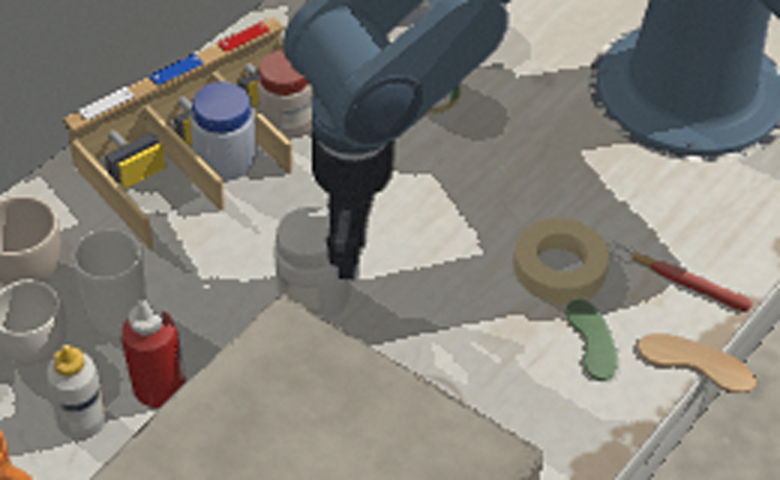

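```bash
python3 -m handwheel '[[[-0.12,0,0,0,0,0,0.15],[-0.24,0,0,0,0,0,0.15],[-0.36,0,0,0,0,0,0.15],[-0.48,0,0,0,0,0,0.15],[-0.6,0,0,0,0,0,0.15],[-0.72,0,0,0,0,0,0.15],[-0.84,0,0,0,0,0,0.15],[-0.96,0,0,0,0,0,0.15],[-1.08,0.04,0,0,0,0.85,0.15],[-1.21,0.07,0,0,0,1.7,0.15],[-1.33,0.09,0,0,0,2.56,0.15],[-1.46,0.1,0,0,0,3.41,0.15]]]'
python3 - <<'E'
from h import *
im=read_camera("wrist");cv2.imwrite("pics/ak.png",im)
E
cat > plan2.py <<'E'
from h import *
from arc import *
s=observe();psi=s['orientation'][2];p0=s['position'][:2];th0=psi-np.pi;L=.030
te=np.radians(-87.6)
d=lambda a:np.array([np.cos(a),np.sin(a)])
J=p0+L*d(th0)
R=(.583-J[0])/(np.sin(-te)-np.sin(-th0));n=max(1,round(abs(te-th0)*R/.006))
ths=np.linspace(th0,te,n+1)[1:]
pts=[J+R*np.array([-(np.sin(t)-np.sin(th0)),np.cos(t)-np.cos(th0)]) for t in ths]
print(J,R,n,pts[-1]);rows(p0,psi,ths,pts,L)
E
python3 plan2.py
```

```text
t: 22.85
position: [0.5582, -0.0143, 0.0362]
orientation: [3.14, 0.001, 2.056]
ft_force: [0.1, 2.5, 2.4]
opening: 0.036
[ 0.57289062 -0.04170799] 0.0890203931686013 7 [ 0.583      -0.07933235]
[np.float64(-0.11), np.float64(0.03), 0, 0, 0, np.float64(0.72)]
[np.float64(-0.23), np.float64(0.06), 0, 0, 0, np.float64(1.44)]
[np.float64(-0.35), np.float64(0.08), 0, 0, 0, np.float64(2.17)]
[np.float64(-0.46), np.float64(0.09), 0, 0, 0, np.float64(2.89)]
[np.float64(-0.58), np.float64(0.1), 0, 0, 0, np.float64(3.61)]
[np.float64(-0.7), np.float64(0.1), 0, 0, 0, np.float64(4.33)]
[np.float64(-0.82), np.float64(0.09), 0, 0, 0, np.float64(5.06)]
```

View pics/ak.png

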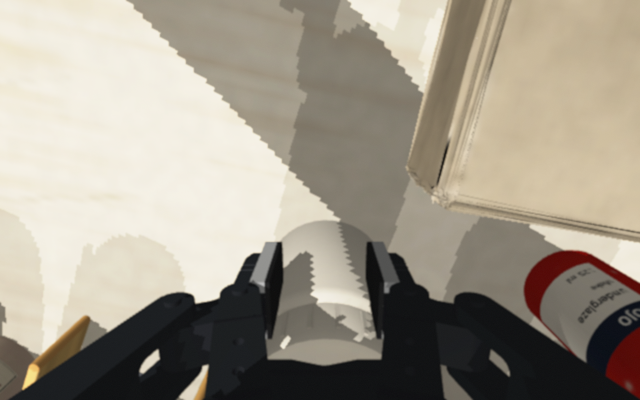

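```bash
python3 -m handwheel '[[[-0.11,0.03,0,0,0,0.72,0.15],[-0.23,0.06,0,0,0,1.44,0.15],[-0.35,0.08,0,0,0,2.17,0.15],[-0.46,0.09,0,0,0,2.89,0.15],[-0.58,0.1,0,0,0,3.61,0.15],[-0.7,0.1,0,0,0,4.33,0.15],[-0.82,0.09,0,0,0,5.06,0.15],[-0.82,0.09,0,0,0,5.06,0.15]]]'
python3 - <<'E'
from h import *
im=read_camera("wrist");cv2.imwrite("pics/al.png",im)
im=read_camera("scene");cv2.imwrite("pics/am.png",cv2.resize(im[120:280,200:460],None,fx=3,fy=3,interpolation=cv2.INTER_CUBIC))
s=observe();print(s['position'],s['orientation'])
E
```

```text
t: 23.7
position: [0.5811, -0.049, 0.0362]
orientation: [3.14, 0.001, 1.618]
ft_force: [0.6, 1.0, -0.5]
opening: 0.0357
[ 0.58053129 -0.04839498  0.03591558] [3.14076489e+00 4.93015735e-04 1.61924191e+00]
```

View pics/al.png

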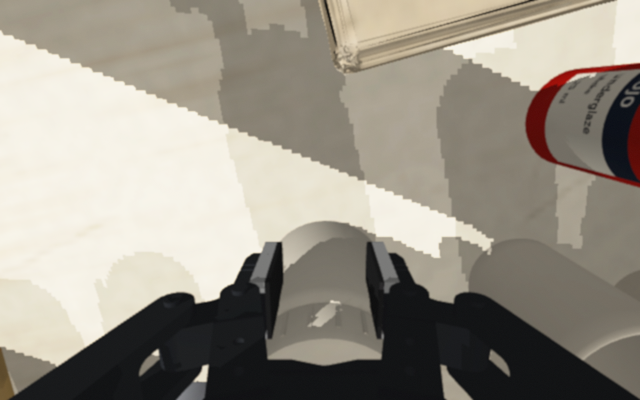

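View pics/am.png

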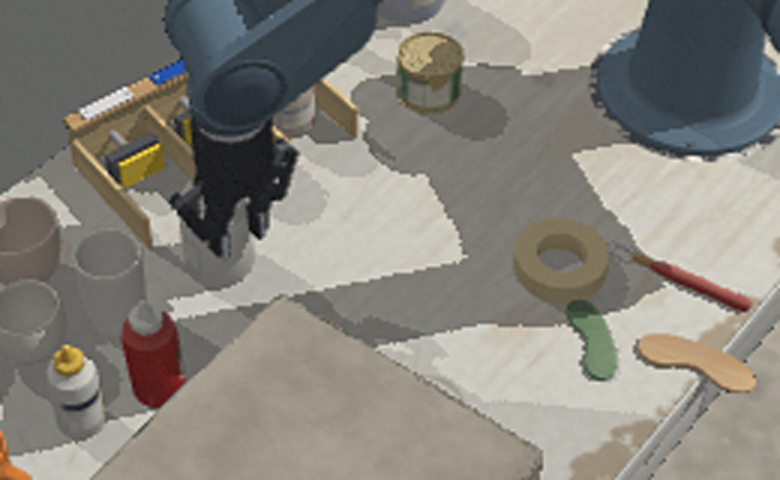

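```bash
python3 -m handwheel '[[[-0.1,0.01,0,0,0,0.03,0.15],[-0.2,0.02,0,0,0,0.05,0.15],[-0.3,0.03,0,0,0,0.05,0.15],[-0.4,0.04,0,0,0,0.05,0.15],[-0.5,0.05,0,0,0,0.05,0.15],[-0.6,0.05,0,0,0,0.05,0.15],[-0.7,0.05,0,0,0,0.05,0.15],[-0.8,0.05,0,0,0,0.05,0.15],[-0.9,0.05,0,0,0,0.05,0.15],[-1.0,0.05,0,0,0,0.05,0.15],[-1.1,0.05,0,0,0,0.05,0.15],[-1.2,0.05,0,0,0,0.05,0.15]]]'
python3 - <<'E'
from h import *
im=read_camera("wrist");cv2.imwrite("pics/an.png",im)
im=read_camera("scene");cv2.imwrite("pics/ao.png",cv2.resize(im[110:230,200:360],None,fx=4.8,fy=4.8,interpolation=cv2.INTER_CUBIC))
E
```

```text
t: 25.0
position: [0.5855, -0.1083, 0.0359]
orientation: [-3.142, -0.0, 1.613]
ft_force: [0.1, 3.3, 0.8]
opening: 0.0365
```

View pics/an.png

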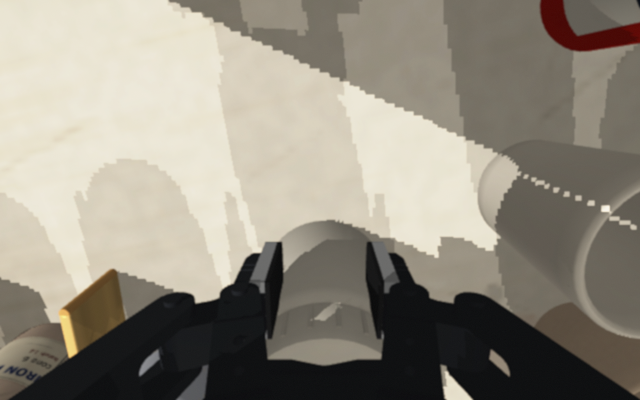

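View pics/ao.png

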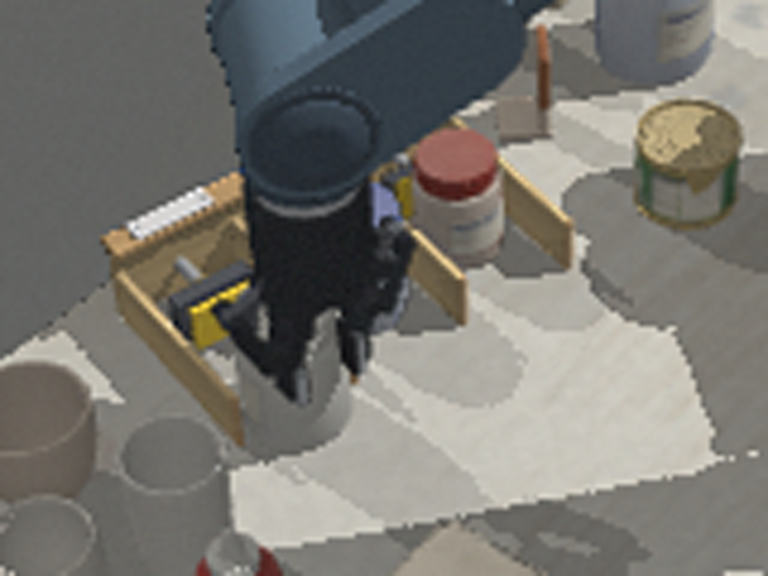

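```bash
python3 -m handwheel '[[[-0.08,0,0,0,0,0,0.15],[-0.16,0,0,0,0,0,0.15],[-0.24,0,0,0,0,0,0.15],[-0.32,0,0,0,0,0,0.15],[-0.4,0,0,0,0,0,0.15],[-0.48,0,0,0,0,0,0.15],[-0.55,0,0,0,0,0,0.15],[-0.6,0,0,0,0,0,0.15]]]'
python3 - <<'E'
from h import *
im=read_camera("wrist");cv2.imwrite("pics/ap.png",im)
im=read_camera("scene");cv2.imwrite("pics/aq.png",cv2.resize(im[130:220,210:310],None,fx=6.5,fy=6.5,interpolation=cv2.INTER_CUBIC))
E
```

```text
t: 25.9
position: [0.5868, -0.1383, 0.0359]
orientation: [3.142, -0.0, 1.613]
ft_force: [0.0, 2.7, 1.0]
opening: 0.0362
```

View pics/ap.png

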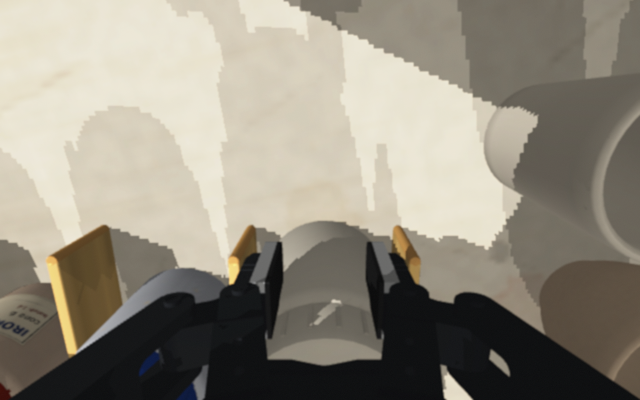

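View pics/aq.png

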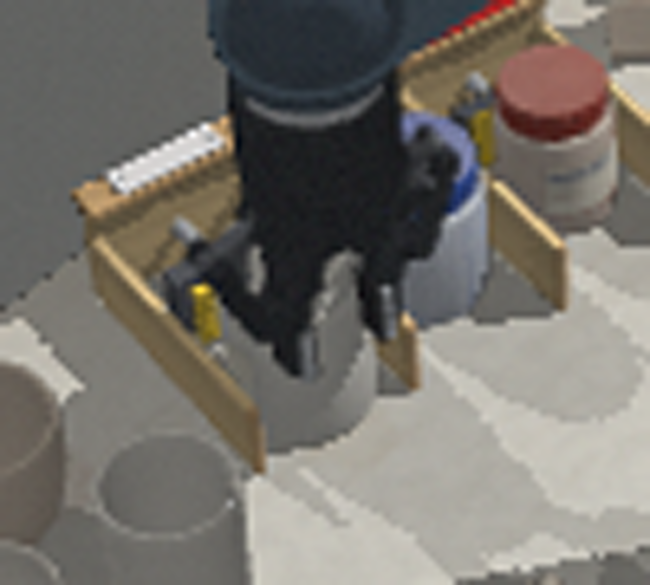

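```bash
python3 -m handwheel '[[[-0.04,0,0,0,0,0,0.15],[-0.08,0,0,0,0,0,0.15],[-0.12,0,0,0,0,0,0.15],[-0.16,0,0,0,0,0,0.15],[-0.2,0,0,0,0,0,0.15],[-0.24,0,0,0,0,0,0.15],[-0.27,0,0,0,0,0,0.15],[-0.29,0,0,0,0,0,0.15]]]'; python3 -m handwheel '[[[-0.02,0,0,0,0,0,0.15],[-0.04,0,0,0,0,0,0.15],[-0.06,0,0,0,0,0,0.15]]]'
python3 - <<'E'
from h import *
im=read_camera("scene");cv2.imwrite("pics/ar.png",cv2.resize(im[130:220,210:310],None,fx=6.5,fy=6.5,interpolation=cv2.INTER_CUBIC))
E
```

```text
t: 26.8
position: [0.5874, -0.1525, 0.0359]
orientation: [3.142, -0.0, 1.613]
ft_force: [0.2, 3.4, 1.3]
opening: 0.0364
t: 27.1
position: [0.5875, -0.1554, 0.0359]
orientation: [-3.142, -0.0, 1.613]
ft_force: [0.2, 4.2, 1.1]
opening: 0.0364
```

View pics/ar.png

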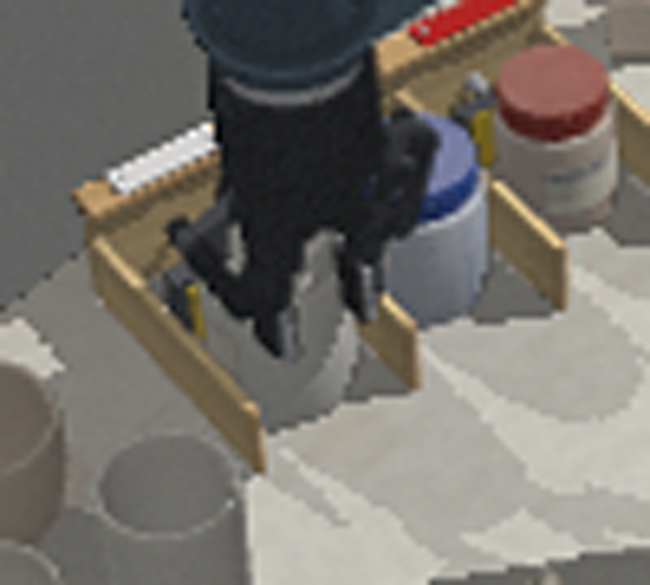

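```bash
python3 -m handwheel '[[[-0.02,0,0,0,0,0,0.15],[-0.03,0,0,0,0,0,0.15]]]'; python3 -m handwheel '[[[-0.02,0,0,0,0,0,0.15]]]'
```

```text
t: 27.35
position: [0.5876, -0.1569, 0.0359]
orientation: [3.142, 0.0, 1.613]
ft_force: [0.2, 3.9, 2.0]
opening: 0.0362
t: 27.45
position: [0.5876, -0.1579, 0.0359]
orientation: [-3.142, -0.0, 1.613]
ft_force: [0.2, 4.0, 1.4]
opening: 0.0363
```

```bash
python3 -m handwheel '[[[-0.02,0,0,0,0,0,0.15]]]'; python3 -m handwheel '[[[-0.02,0,0,0,0,0,0.15]]]'
```

```text
t: 27.55
position: [0.5877, -0.1589, 0.0359]
orientation: [-3.142, -0.0, 1.613]
ft_force: [0.5, 4.9, 2.4]
opening: 0.0363
t: 27.65
position: [0.5877, -0.1599, 0.0359]
orientation: [-3.142, -0.0, 1.613]
ft_force: [-0.0, 3.9, 2.2]
opening: 0.0361
```

```bash
python3 -m handwheel '[[[-0.02,0,0,0,0,0,0.15]]]'; python3 -m handwheel '[[[-0.02,0,0,0,0,0,0.15]]]'
```

```text
t: 27.75
position: [0.5878, -0.1609, 0.0359]
orientation: [-3.142, -0.0, 1.613]
ft_force: [0.2, 4.0, 1.9]
opening: 0.036
t: 27.85
position: [0.5878, -0.1619, 0.0359]
orientation: [-3.142, -0.0, 1.613]
ft_force: [-0.8, 3.7, 1.5]
opening: 0.0358
```

```bash
python3 -m handwheel '[[[-0.02,0,0,0,0,0,0.15]]]'
```

```text
t: 27.95
position: [0.5878, -0.1627, 0.0359]
orientation: [-3.142, -0.001, 1.613]
ft_force: [-1.9, 6.5, 3.1]
opening: 0.0362
```

```bash
python3 -m handwheel '[[[-0.02,0,0,0,0,0,0.15]]]'
```

```text
t: 28.05
position: [0.5878, -0.1631, 0.036]
orientation: [-3.141, -0.002, 1.613]
ft_force: [-0.6, 8.1, 5.5]
opening: 0.0363
```

```bash
python3 -m handwheel '[[[-0.01,0,0,0,0,0,0.15],[-0.01,0,0,0,0,0,0.15]]]'
python3 - <<'E'
from h import *
im=read_camera("scene");cv2.imwrite("pics/as.png",cv2.resize(im[130:220,210:310],None,fx=6.5,fy=6.5,interpolation=cv2.INTER_CUBIC))
E
python3 -m handwheel '[[[0.02,0,0,0,0,0,0.15],[0.04,0,0,0,0,0,0.15],[0.06,0,0,0,0,0,0.15],[0.1,0,0,0,0,0,0.15],[0.2,0,0,0,0,0,0.15],[0.4,0,0,0,0,0,0.15],[0.7,0,0,0,0,0,0.15],[1.1,0,0,0,0,0,0.15],[1.5,0,0,0,0,0,0.15],[1.9,0,0,0,0,0,0.15]]]'
```

```text
t: 28.25
position: [0.5878, -0.1632, 0.036]
orientation: [-3.141, -0.002, 1.613]
ft_force: [-1.1, 8.2, 3.8]
opening: 0.0365
t: 29.3
position: [0.5835, -0.0677, 0.0359]
orientation: [-3.141, 0.0, 1.614]
ft_force: [-0.2, -0.7, 0.2]
opening: 0.0363
```

View pics/as.png

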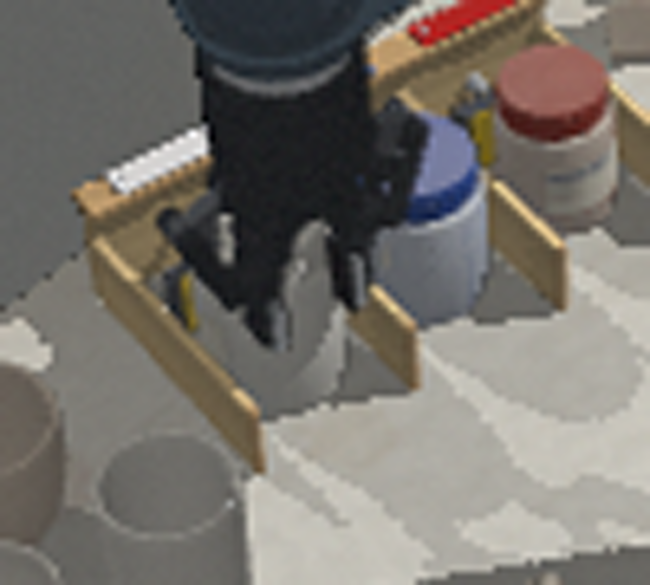

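Retreat up and back, then inspect.

```bash
python3 -m handwheel '[[[0,0,-0.8,0,0,0,0.15],[0,0,-1.6,0,0,0,0.15],[0,0,-2.4,0,0,0,0.15],[0.5,-0.4,-3.2,0,0,0,0.15],[1.3,-0.9,-3.4,0,0,0,0.15],[2.1,-1.4,-3.4,0,0,0,0.15],[2.9,-1.9,-3.4,0,0,0,0.15],[3.7,-2.4,-3.4,0,0,0,0.15],[4.5,-2.9,-3.4,0,0,0,0.15],[4.5,-2.9,-3.4,0,0,0,0.15]]]'
python3 - <<'E'
from h import *
im=read_camera("top");cv2.imwrite("pics/at.png",cv2.resize(im[110:230,320:440],None,fx=5,fy=5,interpolation=cv2.INTER_CUBIC));cv2.imwrite("pics/at0.png",im)
im=read_camera("scene");cv2.imwrite("pics/au.png",cv2.resize(im[120:215,215:330],None,fx=6,fy=6,interpolation=cv2.INTER_CUBIC))
E
```

```text
t: 30.3
position: [0.426, 0.1533, 0.2056]
orientation: [-3.141, -0.001, 1.62]
ft_force: [0.3, 0.0, 0.4]
opening: 0.036
```

View pics/at.png

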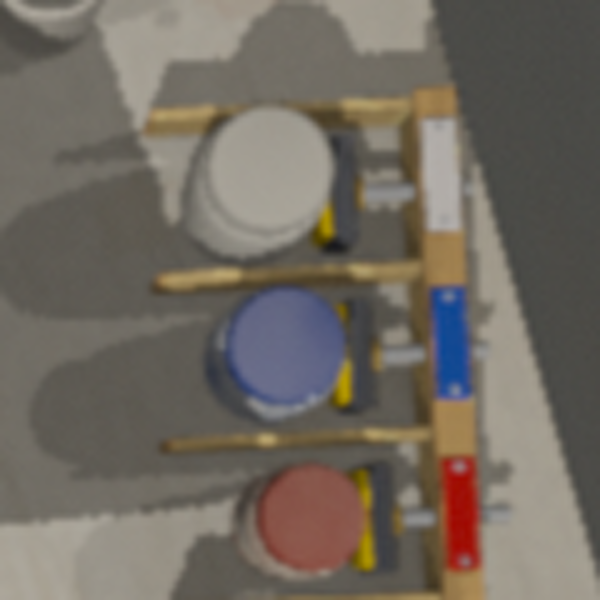

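View pics/au.png

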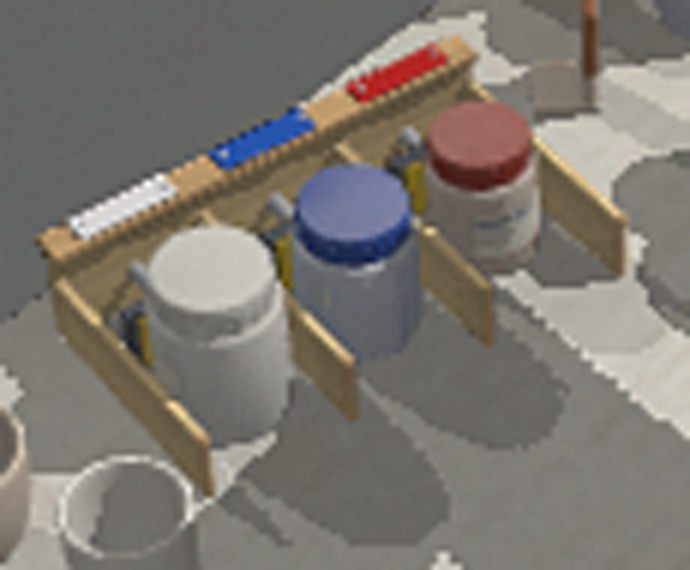

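View pics/at0.png

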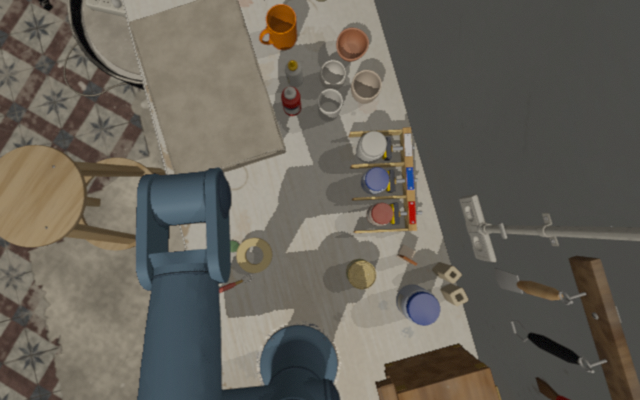

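```bash
python3 - <<'E'
from h import *
def c(u,v): return (u/5+320-.4,v/5+110-.4)
print(atz('top',c(270,170),.101),atz('top',c(287,346),.091))
s=observe();print(s['t'],s['ft_force']);print(job_done())
E
```

```text
[ 0.58910988 -0.19748351  0.101     ] [ 0.49945036 -0.20665545  0.091     ]
30.4 [-0.20381192 -0.33390548  0.04203196]
the job is handed in; nothing more can be done
None
```

I pushed both jars home across the desk, the blue-lidded one into the blue bay first and then the white-lidded one into the white bay. I handed the job in at 30.4 s, with the arm clear and reading no contact.

- **Pushing:** each jar rode against two half-closed fingertips the whole way and was never gripped or lifted. I crept the last stretch at about 1 mm per step.
- **Going firm:** sliding took about 3–4 N. The wrist force then rose to about 9.8 N for blue and 8.2 N for white while the tool nearly stopped, and I backed off gently.
- **Last pictures:** both jars stand upright in their own bays. The lid centres measure (0.499, -0.207) for blue and (0.589, -0.197) for white. Each yellow plate has moved about 10 mm from its free position, lies against its block and stayed in after I let go.
- **Other things:** I saw no contact with the red-bay jar or the other things on the desk, and they look unmoved. The green piece at the front of the desk was partly hidden by the arm in the last picture.

**What disagreed:**
- The camera estimates of the jar positions differed by up to about 10 mm.
- My first guess of the finger-to-jar distance was about 12 mm too long, so blue went firm later than I had predicted. I corrected the distance for white, which went firm about 3 mm from where I expected.
- There was an upward wrist force of 2–6 N during pushing that I could not fully explain. I saw no tilt in the pictures.

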